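Put finished test coupons away in a covered culture dish

TASK

Put all the brass test coupons, the one held in the vise and every one on the white drying mat, away in the glass petri dish. First slide the vise jaw fully open; then uncover the dish by raising the tab side of its lid first, just clear of the dish wall while the opposite edge still rests on the dish, and lay the lid flat on the middle of the round green pad, never carrying it higher than 10 cm above the bench. When all the coupons rest side by side on the dish floor, set the lid back squarely centred and fully seated, slide the empty jaw fully shut again, and leave the reagent bottle, beaker and tube rack undisturbed.

Things in the scene. Friction and masses are not known exactly. Their poses are not given: they have to be found in the camera images.
- dish: Round clear glass petri dish, fixed to the bench: 150 mm outside diameter, 142 mm inside, wall 4 mm, total height 24 mm, white floor with its upper face 3 mm above the origin. Origin: centre of the underside, on the bench; z up.
- lid: Clear shallow lid of the dish, 90 g, 162 mm outside diameter, 157 mm inside the skirt (3.5 mm play all round on the dish), 13 mm tall without its tab: a 3 mm top plate over a 10 mm deep skirt. Upright blue grip tab on top near the edge. Origin: centre of the lid at the skirt's lower edge; z up when upright; x points from the centre towards the tab. Seated on the dish, the origin is 14 mm above the dish's origin. It starts seated.
- lid_tab (a point): Middle of the blue grip tab on the lid: 12 mm thick along the lid's x, 30 mm wide along the lid's y, standing 26 mm above the lid's top plate; the point lies at (56, 0, 26) mm in the lid's frame.
- lid_near (a point): Point on the lower edge of the lid's skirt below the tab, at (80, 0, 0) mm in the lid's frame.
- lid_far (a point): Point on the lower edge of the lid's skirt opposite the tab, at (-80, 0, 0) mm in the lid's frame.
- pad: Round green pad, 180 mm across, 4 mm thick, fixed to the bench; here the lid waits. Origin: centre of the underside, on the bench.
- vise: Small blue and steel bench vise, fixed. Origin on the bench below the middle of the clamped coupon; x points from the sliding jaw to the fixed jaw. Base plate 150 x 56 x 8 mm, from x = -100 to 50 mm; steel bed 26 mm wide (y) with its top at 32 mm, on which the coupon lies; fixed blue jaw from x = 9.5 mm, 26 mm wide, top at 50 mm.
- vise_jaw (a joint): Travel of the dark sliding jaw, m: 0 = shut (clamping the coupon), 0.035 = fully open; it grows as the jaw moves along the vise's -x. It slides with about 2 N of friction and stays where it is left. Jaw 26 mm wide, top at 50 mm; a 6 mm lip on it, 45 to 50 mm above the bench, reaches over the coupon's edge when shut, so that the coupon cannot come up.
- jaw_grip (a point): Middle of the upright red grip on the sliding jaw: 12 mm thick along the vise's x, 24 mm wide along its y, from 49 to 73 mm above the bench; the point is 61 mm above the bench.
- mat: White drying mat, 100 x 124 mm (x, y), 5 mm thick, fixed. Origin: centre of the underside, on the bench.
- coupon_v: Brass test coupon clamped in the vise, always present: block 18 x 36 x 12 mm (its x, y, z), about 60 g, with a small black hole mark. Origin: centre of the block. It lies on the vise bed with its 36 mm length along the vise's y, its ends standing 5 mm out of the jaws on either side.
- coupon1: Brass test coupon like coupon_v, 18 x 36 x 12 mm, lying on the drying mat; may be absent. Origin: centre of the block.
- coupon2: As coupon1; may be absent.
- coupon3: As coupon1; may be absent.
- reagent: Bystander: amber reagent bottle, 60 mm diameter, 130 mm tall. Origin: centre of its underside. Not to be disturbed.
- beaker: Bystander: glass beaker, 70 mm diameter, 85 mm tall. Origin: centre of its underside. Not to be disturbed.
- tube_rack: Bystander: blue rack 50 x 160 x 60 mm with tubes up to 108 mm. Origin: centre of its underside. Not to be disturbed.
Things that resemble listed ones, but are neither listed nor needed, are in the scene too. What is shaped like the vise but turquoise is not meant.

How it is judged:
By the outcome, as a careful person would: the job done as asked, in the order asked, and still so for the second after the job is handed in, with the robot touching nothing.
Of coupon1, coupon2, coupon3 only 1 to 3 are there at a start; the rules pass over those that are not, and their reading is None.
At some moment in a run one of coupon1, coupon2, coupon3 may be knocked a few centimetres aside while the robot is not near it.
Once in a run the grip may slacken for a moment while it holds something.
It also fails if it takes over 210 s, if anything falls off the work surface, if the arm or the gripper's body presses on something with over 40 N, if the wrist force passes 120 N, or if a joint passes its speed limit or range.

ROBOT

A 6-joint arm with a two-finger parallel gripper is mounted at the origin on the work surface. World frame = base frame: x ahead of the robot, y to its left, z up, the work surface at z = 0. Lengths are in m, angles in rad, forces in N, time in s.
With the tool pointing down it reaches from about 0.425 to 0.95 m from the base axis. Payload 3.5 kg.
Tool frame: the origin (TCP) lies midway between the tips of the shut fingers; the grasp point (between the pads) lies 19 mm behind it (ctrl.pinch_z is the distance from the TCP to the grasp point, in m); z points along the fingers, y is the line along which they close (so a half turn about z gives the same grasp; the last joint's range is limited). The gripper opens to 85 mm and grips with 20 to 120 N. Pads are 22 mm wide; open, the fingers measure 114 mm over their backs; the gripper's body (76 mm by 85 mm) begins 54 mm behind the grasp point. The pads swing forward as they close: fully open they stand 13 mm farther back than shut.
Start: joints at [1.052, 0.286, 1.577, -0, 1.279, -0.15], TCP at [0.243, 0.63, 0.231] pointing down, gripper open.
Joint ranges: [-2.77, 2.77], [-0.9, 2.22], [0.21, 2.48], [-1.53, 4.67], [0.24, 2.81], [-2.84, 2.84]. Speed limits (rad/s): [2.79, 2.79, 3.14, 3.14, 3.14, 3.14].

INTERFACE

Orientations are given as a unit quaternion [x, y, z, w].
In Python, from plant import get_state, viewer, sign_off, ctrl gives the robot as it stands. The module is installed in compiled form; this text tells all that it offers.
- The arm moves only by the shell command python3 -m handwheel 'ROWS' [FORCE]. ROWS is JSON, a list that holds one entry, the list of rows, each a list of 5 numbers: the finger opening in m, from 0 to 0.0854, then the shift along the tool's x, y, z in m, then the turn about the tool's z in degrees. In form: [[[claw, x, y, z, spin], ...]]. A call has 1 to 12 rows; each row shifts and turns the commanded pose from where the row before left it, along the tool's axes as they then stand; what a row does not reach is not made up. A row lasts 1/12 s, in which the tool goes at most 41.7 mm and 7.16 degrees, less where a joint would pass 70% of its speed; a pose out of reach is approached as far as the arm can. A call is refused whole if a number of a shift passes 0.0417 or a number of a turn 7.16, either way. A call with a gripper value outside its range is refused whole. The fingers move at their own pace and stop on an object; FORCE is the grip in N (left out, the last holds). Time passes only in rows, so rows that do not move let the fingers close. It gives the time, the measured TCP pose, the force, the opening and the grip force at its end, in the units of the state.
- get_state(): the state, without advancing time (a new reading comes with each control period).
- viewer.read_camera(name): name is "scene" or "side" or "wrist"; returns the picture (420x560x3 uint8, blue, green, red); there is no depth.
- viewer.camera_params(name): a dict with "fov_y" (degrees; the focal length in pixels is half the picture's height over the tangent of half this angle, whatever the lens; pixels are square), "cx", "cy" (the principal point, pixels), "xyz" and "attitude" of the camera in the world; the wrist camera has in their place "hand_eye" (4x4, takes a point from camera to tool coordinates, whose origin is the TCP and whose axes are the flange's). Camera axes: x right, y up, looking along -z (the intrinsics and any distortion apply to the point x, -y, -z); pixel columns grow to the right and rows downward; lengths in m; the calibration is good to about 2 mm. A picture is of the moment at which its call begins: read the wrist's pose just before it. camera_params takes no time and is no camera call.
- sign_off(): hands the job in; it is judged then, once.
Trained networks look in the newest picture that a camera, given by its name, has taken for a name from the list of things; names that differ only in an ending like _2 or _b are one class to them, and where a whole thing is asked for, a point or a joint stands for the part that bears it (a point fixed in the world has none). Each returns a list of dicts, best first, with "confidence" (0 to 1); they miss things now and then, are a little off and sometimes report something else, mostly with a low value. They report only what shows in the picture. A call takes as long as a camera call. They do not tell look-alikes from the thing itself.
- viewer.look_for(camera, name): "extent" ([left, top, width, height] as shares, 0 to 1, of the picture: columns of its width, rows of its height, round what is visible of it).
- viewer.outline_of(camera, name): "mask" (420x560 bool, what is visible of it) and "extent" ([left, top, width, height] as shares, 0 to 1, of the picture: columns of its width, rows of its height, round what is visible of it).
- viewer.pinpoint(camera, name): "xy" ([column, row] as shares, 0 to 1, of the picture: columns of its width, rows of its height: a listed point, or the origin of a listed thing).
The state is a dict: "time": time; "qpos": joint angles; "dq": joint speeds; "joint_efforts": joint torques, N m; "eef_pos": TCP position; "tcp_rot": TCP orientation; "contact_force": force on the tool from outside, world axes, zero at the start; "wrist_torque": the same for the moment, N m; "opening": opening from 0.0 (shut) to 1.0 (fully open); "finger_force": force on a finger pad.
Only numpy, scipy, OpenCV 4.12 (cv2) and the standard library are available. Lean on these libraries where they do the work, as an engineer would, in place of code of your own. Each camera call takes 0.05 s, during which the arm holds its last target. There are 200 camera calls.

## Working session

There is one attempt and no reset: what is moved stays moved. The work goes in short steps, Python scripts to look and compute and a shell command to move; the robot and the scene stay as the last step left them, time stands still between calls to the robot, and variables do not carry over. Pictures are saved under pics/ and viewed, at most 14 in all, crops included, and the job is handed in when it is done.

```bash
mkdir -p pics; ls; cat > h.py <<'E'
import numpy as np, cv2
from plant import get_state, viewer, sign_off, ctrl
from scipy.spatial.transform import Rotation as R
def cam(name):
    p=viewer.camera_params(name)
    f=210/np.tan(np.radians(p['fov_y'])/2)
    if 'hand_eye' in p:
        s=get_state(); T=np.eye(4); T[:3,:3]=R.from_quat(s['tcp_rot']).as_matrix(); T[:3,3]=s['eef_pos']
        T=T@np.array(p['hand_eye'])
    else:
        T=np.eye(4); a=np.array(p['attitude']); T[:3,:3]=a if a.shape==(3,3) else R.from_quat(a).as_matrix(); T[:3,3]=p['xyz']
    return f,p['cx'],p['cy'],T
def p2w(c,uv,z):
    f,cx,cy,T=c; d=T[:3,:3]@np.array([(uv[0]-cx)/f,-(uv[1]-cy)/f,-1]); o=T[:3,3]
    return o+d*(z-o[2])/d[2]
def w2p(c,X):
    f,cx,cy,T=c; q=T[:3,:3].T@(np.array(X)-T[:3,3]); return np.array([cx-f*q[0]/q[2],cy+f*q[1]/q[2]])
E
python3 - <<'E'
from h import *
print(get_state(),ctrl.pinch_z)
for n in("scene","side","wrist"):
    print(n,viewer.camera_params(n)); cv2.imwrite(f"pics/{n}0.png",viewer.read_camera(n))
ims=[cv2.imread(f"pics/{n}0.png") for n in("scene","side")]
E
```

```text
pics
{'time': 0.0, 'qpos': array([ 1.05200032e+00,  2.87187034e-01,  1.57820130e+00, -8.83836998e-06,
        1.27858570e+00, -1.50021759e-01]), 'dq': array([ 0.00030564, -0.00204484, -0.00196707, -0.00092318,  0.00102119,
        0.0008037 ]), 'joint_efforts': array([ 2.85296874e-04, -4.05986845e+01, -2.92623353e+01, -8.60488785e-05,
        5.80874184e-03,  1.07029376e-05]), 'eef_pos': array([0.24297376, 0.62904077, 0.22991977]), 'tcp_rot': array([ 1.83342697e-01,  9.83048339e-01, -1.12611848e-03, -3.86801019e-04]), 'contact_force': array([-0.05288693,  0.11660232, -0.00886588]), 'wrist_torque': array([ 0.04248601,  0.06760719, -0.00715171]), 'finger_force': 0.0, 'opening': 0.9990311398462428} 0.0187
scene {'fov_y': 48.53078762538162, 'cx': 271.5983173991212, 'cy': 211.95073477652062, 'xyz': array([ 1.06358161, -0.5670867 ,  1.08130949]), 'attitude': array([0.28487902, 0.12050177, 0.36317646, 0.87887776])}
side {'fov_y': 52.956318641971194, 'cx': 274.43992557368864, 'cy': 209.82605094122724, 'xyz': array([ 0.42529724, -0.81548318,  0.87402001]), 'attitude': array([ 0.37230443, -0.03510048, -0.08430263,  0.92360729])}
wrist {'fov_y': 59.95499425648163, 'cx': 276.1090481215974, 'cy': 205.01337067929074, 'hand_eye': array([[ 1.32906013e-03,  9.63088012e-01,  2.69183422e-01,
         6.80807605e-02],
       [ 9.99998779e-01, -1.50114212e-03,  4.33434833e-04,
         6.81672976e-04],
       [ 8.21518464e-04,  2.69182517e-01, -9.63088832e-01,
        -1.42165469e-01],
       [ 0.00000000e+00,  0.00000000e+00,  0.00000000e+00,
         1.00000000e+00]])}
```

View pics/scene0.png

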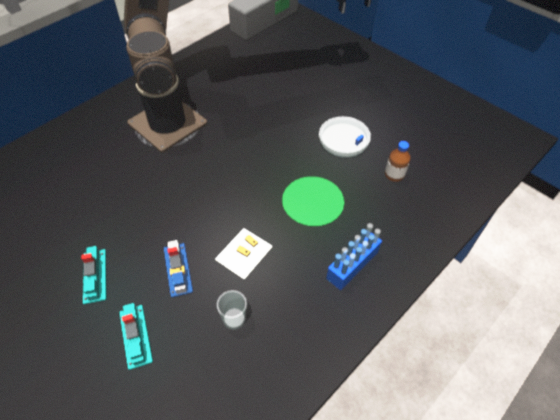

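View pics/side0.png

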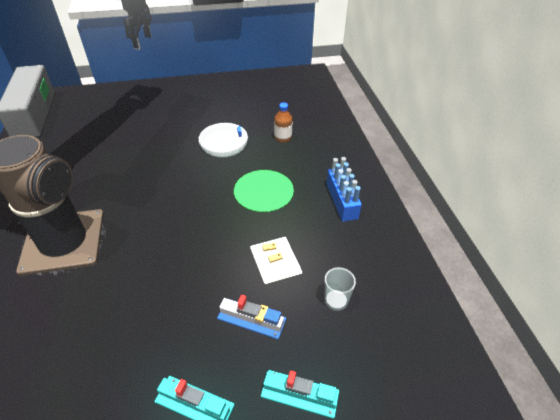

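```bash
python3 - <<'E'
from h import *
Z=dict(dish=0,lid=.014,lid_tab=.04,pad=0,vise=0,jaw_grip=.061,mat=0,coupon_v=.038,coupon1=.011,reagent=0,beaker=0,tube_rack=0)
for n in("scene","side"):
    c=cam(n)
    for k,z in Z.items():
        for d in viewer.pinpoint(n,k)[:5]:
            uv=np.array(d['xy'])*[560,420]; print(n,k,round(d['confidence'],2),uv.round(),p2w(c,uv,z)[:2].round(4))
E
```

```text
scene lid 0.59 [342. 138.] [0.4639 0.3434]
scene lid 0.51 [313. 202.] [0.5697 0.0875]
scene lid 0.49 [245. 254.] [ 0.558  -0.1689]
scene lid_tab 0.98 [359. 142.] [0.5264 0.3448]
scene pad 0.76 [316. 201.] [0.5667 0.1048]
scene vise 0.91 [178. 276.] [ 0.4765 -0.3318]
scene vise 0.58 [140. 345.] [ 0.5584 -0.5114]
scene vise 0.56 [ 94. 286.] [ 0.3457 -0.5047]
scene jaw_grip 0.7 [129. 317.] [ 0.5131 -0.4946]
scene jaw_grip 0.66 [ 85. 257.] [ 0.2982 -0.4798]
scene jaw_grip 0.6 [173. 250.] [ 0.4431 -0.3086]
scene jaw_grip 0.17 [393. 177.] [0.694  0.2881]
scene mat 0.67 [245. 253.] [ 0.5489 -0.1617]
scene mat 0.33 [250. 239.] [ 0.525  -0.1217]
scene coupon_v 0.67 [250. 236.] [ 0.5379 -0.1297]
scene coupon_v 0.66 [245. 248.] [ 0.556  -0.1645]
scene coupon_v 0.53 [177. 273.] [ 0.4876 -0.3383]
scene coupon1 0.67 [250. 236.] [ 0.5242 -0.1184]
scene coupon1 0.66 [245. 248.] [ 0.5429 -0.1541]
scene coupon1 0.53 [177. 273.] [ 0.4727 -0.3324]
scene reagent 0.64 [394. 175.] [0.6705 0.3468]
scene beaker 0.64 [234. 317.] [ 0.6653 -0.3071]
scene beaker 0.31 [363. 149.] [0.5338 0.366 ]
scene tube_rack 0
[... 586 characters left out ...]
.95 [184. 389.] [ 0.3136 -0.4788]
side jaw_grip 0.78 [291. 381.] [ 0.5178 -0.5007]
side jaw_grip 0.64 [241. 300.] [ 0.4447 -0.3066]
side jaw_grip 0.32 [199. 144.] [0.3883 0.2818]
side mat 0.67 [275. 261.] [ 0.5472 -0.1689]
side coupon_v 0.67 [275. 256.] [ 0.5451 -0.1822]
side coupon_v 0.6 [269. 244.] [ 0.5389 -0.14  ]
side coupon_v 0.41 [262. 313.] [ 0.4873 -0.3336]
side coupon1 0.67 [275. 256.] [ 0.5489 -0.1617]
side coupon1 0.6 [269. 244.] [ 0.5426 -0.1181]
side coupon1 0.41 [262. 313.] [ 0.4893 -0.318 ]
side reagent 0.82 [287. 138.] [0.685  0.3428]
side reagent 0.37 [261. 311.] [ 0.4886 -0.3058]
side beaker 0.66 [275. 258.] [ 0.5488 -0.1587]
side tube_rack 0.76 [341. 199.] [0.78   0.0191]
```

The blue vise at (177,270) in scene and (252,316) in side fits the description. The vises at (94,280) and (138,340) are turquoise, so they are look-alikes. Two coupons lie on the mat at (250,240) and (244,251). The lid is on the dish with its tab towards +x. I'll move over the dish for a close look first, then go on to the vise.

```bash
cat >> h.py <<'E'
def go(x,y,z=None,yaw=None):
    """print spin (deg, about tool z) to bring tool y line to world yaw, then tool-axis shift to world target"""
    s=get_state(); M=R.from_quat(s['tcp_rot']).as_matrix(); p=s['eef_pos']
    sp=0
    if yaw is not None:
        cur=np.degrees(np.arctan2(M[1,1],M[0,1])); d=(yaw-cur+90)%180-90; sp=-d
        print('yaw',cur.round(1),'spin',round(sp,1),'(alt',round(sp-180*np.sign(sp),1),')')
    M=M@R.from_euler('z',sp,degrees=True).as_matrix()
    d=M.T@(np.array([x,y,p[2] if z is None else z])-p); print('at',p.round(4),'shift',d.round(4),'rows',np.ceil(np.linalg.norm(d)/.04))
E
python3 -m handwheel '[[[0.085,-0.031,-0.019,0,0],[0.085,-0.031,-0.019,0,0],[0.085,-0.031,-0.019,0,0],[0.085,-0.031,-0.019,0,0],[0.085,-0.031,-0.019,0,0],[0.085,-0.031,-0.019,0,0],[0.085,-0.031,-0.019,0,0],[0.085,-0.031,-0.019,0,0],[0.085,-0.031,-0.019,0,0],[0.085,-0.031,-0.019,0,0],[0.085,0,0,0,0],[0.085,0,0,0,0]]]'
python3 - <<'E'
from h import *
n="wrist"; print(get_state()['qpos'].round(3))
c=cam(n); cv2.imwrite("pics/w1.png",viewer.read_camera(n))
for k,z in dict(dish=0,lid=.014,lid_tab=.04,lid_near=.014,lid_far=.014).items():
    for d in viewer.pinpoint(n,k)[:2]:
        uv=np.array(d['xy'])*[560,420]; print(k,round(d['confidence'],2),uv.round(),p2w(c,uv,z)[:2].round(4))
go(.56,.10)
go(.47,-.30,yaw=-32)
E
```

```text
time: 2.35
eef_pos: [0.465, 0.3393, 0.2315]
tcp_rot: [0.185, 0.983, 0.0, -0.0]
contact_force: [-0.5, -0.0, -0.0]
opening: 0.993
finger_force: 0.0
[ 0.454  0.069  1.826  0.     1.247 -0.744]
dish 0.46 [344. 331.] [0.6723 0.3453]
dish 0.35 [291. 172.] [0.4715 0.3543]
lid 0.94 [291. 169.] [0.4656 0.3552]
lid_tab 0.86 [311. 226.] [0.5207 0.354 ]
lid_near 0.82 [315. 238.] [0.5435 0.3535]
lid_near 0.24 [257.  90.] [0.3843 0.3523]
lid_far 0.57 [258.  92.] [0.3855 0.3521]
lid_far 0.46 [317. 238.] [0.545  0.3552]
at [0.4631 0.3417 0.2313] shift [-0.1771 -0.1909 -0.    ] rows 7.0
yaw 69.0 spin -79.0 (alt 101.0 )
at [0.4631 0.3417 0.2313] shift [ 5.406e-01 -3.459e-01 -1.000e-04] rows 17.0
```

View pics/w1.png

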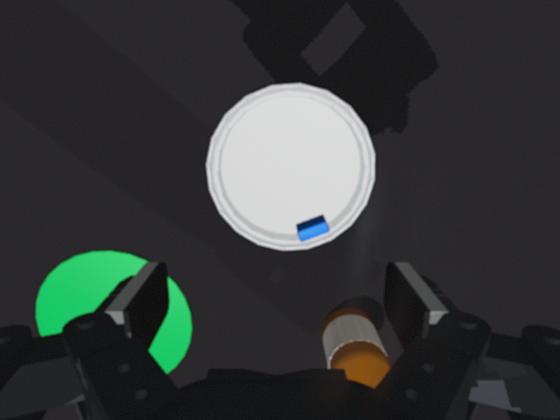

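Lid centre is about (0.465, 0.354) and the tab about (0.521, 0.354), at pixel (311,226) in the wrist view. That matches the 56 mm offset with yaw near 0. The bottle sits clear at (355,350). Next is the vise.

```bash

python3 -m handwheel '[[[0.085,0,0,0,6.73],[0.085,0,0,0,6.73],[0.085,0,0,0,6.73],[0.085,0,0,0,6.73],[0.085,0,0,0,6.73],[0.085,0,0,0,6.73],[0.085,0,0,0,6.73],[0.085,0,0,0,6.73],[0.085,0,0,0,6.73],[0.085,0,0,0,6.73],[0.085,0,0,0,6.73],[0.085,0,0,0,6.73]]]' >/dev/null
python3 -m handwheel '[[[0.085,0,0,0,6.73],[0.085,0,0,0,6.73],[0.085,0,0,0,6.73],[0.085,-0.032,0.0203,0,0],[0.085,-0.032,0.0203,0,0],[0.085,-0.032,0.0203,0,0],[0.085,-0.032,0.0203,0,0],[0.085,-0.032,0.0203,0,0],[0.085,-0.032,0.0203,0,0],[0.085,-0.032,0.0203,0,0],[0.085,-0.032,0.0203,0,0],[0.085,-0.032,0.0203,0,0]]]'
python3 -m handwheel '[[[0.085,-0.032,0.0203,0,0],[0.085,-0.032,0.0203,0,0],[0.085,-0.032,0.0203,0,0],[0.085,-0.032,0.0203,0,0],[0.085,-0.032,0.0203,0,0],[0.085,-0.032,0.0203,0,0],[0.085,-0.032,0.0203,0,0],[0.085,-0.032,0.0203,0,0],[0.085,0,0,0,0],[0.085,0,0,0,0]]]'
python3 - <<'E'
from h import *
n="wrist"; print(get_state()['qpos'].round(3))
c=cam(n); im=viewer.read_camera(n); cv2.imwrite("pics/w2.png",im)
for k,z in dict(vise=0,jaw_grip=.061,coupon_v=.038).items():
    for d in viewer.pinpoint(n,k)[:2]:
        uv=np.array(d['xy'])*[560,420]; print(k,round(d['confidence'],2),uv.round(),p2w(c,uv,z)[:2].round(4))
E
```

```text
time: 4.65
eef_pos: [0.4655, -0.0012, 0.2317]
tcp_rot: [0.874, 0.485, 0.0, 0.0]
contact_force: [1.2, 0.2, -0.6]
opening: 0.993
finger_force: 0.0
time: 5.48
eef_pos: [0.4676, -0.3045, 0.2311]
tcp_rot: [0.875, 0.483, 0.0, -0.0]
contact_force: [-0.2, 0.6, -0.9]
opening: 1.0
finger_force: 0.0
[-0.759  0.03   1.867  0.     1.246 -0.198]
vise 0.97 [306. 188.] [ 0.4851 -0.3357]
vise 0.9 [275. 359.] [ 0.3453 -0.4971]
jaw_grip 0.87 [257. 204.] [ 0.4443 -0.3104]
coupon_v 0.83 [309. 195.] [ 0.4859 -0.3334]
```

View pics/w2.png

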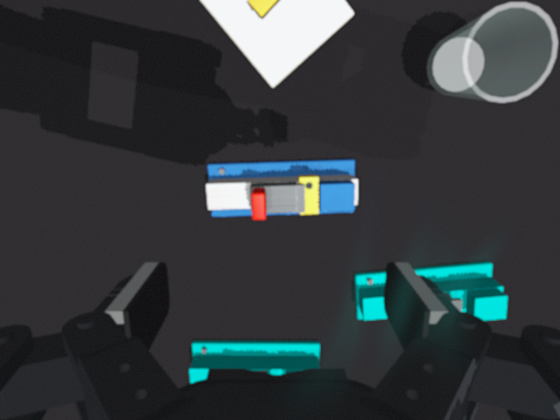

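The crop confirms it: the blue and steel vise sits at (205–357, 160–217) in wrist pixels, with its red grip at (258,204) and the clamped coupon at (309,195). The turquoise ones below are the look-alikes. Vise x points at yaw -30.5°.

```bash
python3 - <<'E'
from h import *
go(.4443,-.3104,.053,yaw=-30.5)
E
```

```text
yaw -32.0 spin -1.5 (alt 178.5 )
at [ 0.4677 -0.302   0.2313] shift [-0.0192 -0.0159  0.1783] rows 5.0
```

```bash
python3 -m handwheel '[[[0.04,0,0,0,-1.5],[0.04,-0.0064,-0.0053,0.03,0],[0.04,-0.0064,-0.0053,0.03,0],[0.04,-0.0064,-0.0053,0.03,0],[0.04,0,0,0.03,0],[0.04,0,0,0.03,0],[0.04,0,0,0.02,0],[0.04,0,0,0.008,0],[0.04,0,0,0,0],[0.04,0,0,0,0]]]' 
python3 - <<'E'
from h import *
n="wrist"; c=cam(n); im=viewer.read_camera(n); cv2.imwrite("pics/w3.png",im)
for d in viewer.pinpoint(n,'jaw_grip')[:2]:
        uv=np.array(d['xy'])*[560,420]; print(round(d['confidence'],2),uv.round(),p2w(c,uv,.061)[:2].round(4))
E
```

```text
time: 6.52
eef_pos: [0.4447, -0.3117, 0.0541]
tcp_rot: [0.868, 0.496, 0.0, 0.0]
contact_force: [0.4, -0.3, 0.8]
opening: 0.47
finger_force: 0.0
0.64 [277. 274.] [ 0.4458 -0.3105]
```

View pics/w3.png

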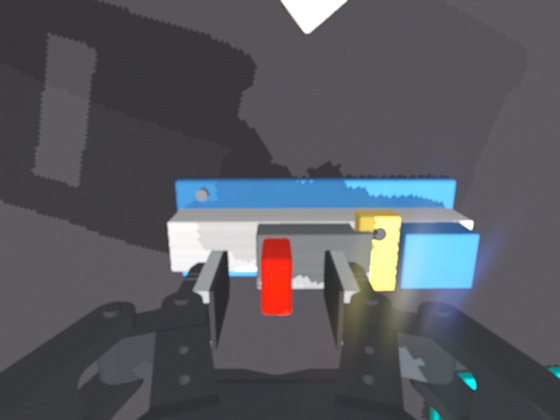

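The red grip at (277,275) is centred between the pads. I'll close on it and slide the jaw open.

```bash
python3 -m handwheel '[[[0,0,0,0,0],[0,0,0,0,0],[0,0,0,0,0],[0,0,0,0,0],[0,0,0,0,0],[0,0,0,0,0]]]' 30
python3 -m handwheel '[[[0,0,-0.006,0,0],[0,0,-0.006,0,0],[0,0,-0.006,0,0],[0,0,-0.006,0,0],[0,0,-0.006,0,0],[0,0,-0.005,0,0],[0,0,0,0,0],[0,0,0,0,0]]]' 
python3 -m handwheel '[[[0,0,-0.001,0,0],[0,0,-0.001,0,0],[0,0,-0.001,0,0],[0,0,0,0,0]]]'
```

```text
time: 7.12
eef_pos: [0.4447, -0.3127, 0.0548]
tcp_rot: [0.868, 0.496, 0.0, 0.001]
contact_force: [-1.3, 1.7, 6.4]
opening: 0.134
finger_force: 33.4
time: 7.78
eef_pos: [0.4148, -0.2952, 0.0548]
tcp_rot: [0.869, 0.496, 0.001, 0.002]
contact_force: [2.4, -0.3, 6.8]
opening: 0.132
finger_force: 33.6
time: 8.12
eef_pos: [0.4148, -0.2952, 0.0549]
tcp_rot: [0.869, 0.495, 0.003, 0.006]
contact_force: [13.2, -4.6, -1.6]
opening: 0.132
finger_force: 32.8
```

The jaw moved 34.6 mm and hit the stop at 13 N, so it is fully open. I'll release, lift and go to the lid.

```bash
python3 -m handwheel '[[[0.035,0,0,0,0],[0.035,0,0,0,0],[0.035,0,0,0,0],[0.035,0,0,0,0],[0.035,0,0,-0.03,0],[0.035,0,0,-0.04,0],[0.085,0,0,-0.04,0],[0.085,0,0,-0.04,0],[0.085,0,0,0,0]]]'
python3 - <<'E'
from h import *
n="wrist"; print(get_state()['qpos'].round(3))
c=cam(n); im=viewer.read_camera(n); cv2.imwrite("pics/w4.png",im)
for k,z in dict(vise=0,jaw_grip=.061,coupon_v=.038).items():
    for d in viewer.pinpoint(n,k)[:2]:
        uv=np.array(d['xy'])*[560,420]; print(k,round(d['confidence'],2),uv.round(),p2w(c,uv,z)[:2].round(4))
n="scene"; viewer.read_camera(n); c=cam(n)
for d in viewer.pinpoint(n,"lid_tab")[:2]+viewer.pinpoint(n,"dish")[:1]: print(d['xy'])
go(.49,.354,yaw=90)
E
```

```text
time: 8.87
eef_pos: [0.4142, -0.2959, 0.2126]
tcp_rot: [0.869, 0.496, 0.002, 0.007]
contact_force: [0.0, -0.7, 1.6]
opening: 0.821
finger_force: 0.0
[-0.82  -0.076  2.005 -0.     1.197 -0.286]
vise 0.86 [313. 356.] [ 0.3454 -0.5024]
vise 0.79 [354. 169.] [ 0.4864 -0.332 ]
jaw_grip 0.86 [480. 314.] [ 0.5177 -0.4965]
jaw_grip 0.63 [274. 185.] [ 0.416  -0.2937]
coupon_v 0.77 [361. 178.] [ 0.4837 -0.3322]
[0.6432, 0.3362]
[0.4138, 0.7643]
yaw -30.6 spin 59.4 (alt -120.6 )
at [ 0.4103 -0.2918  0.201 ] shift [ 0.0797 -0.6458  0.0018] rows 17.0
```

```bash

python3 -m handwheel '[[[0.085,0,0,0,-7.1],[0.085,0,0,0,-7.1],[0.085,0,0,0,-7.1],[0.085,0,0,0,-7.1],[0.085,0,0,0,-7.1],[0.085,0,0,0,-7.1],[0.085,0,0,0,-7.1],[0.085,0,0,0,-7.1],[0.085,0,0,0,-7.1],[0.085,0,0,0,-7.1],[0.085,0,0,0,-7.1],[0.085,0,0,0,-7.1]]]' >/dev/null
python3 -m handwheel '[[[0.085,0,0,0,-7.1],[0.085,0,0,0,-7.1],[0.085,0,0,0,-7.1],[0.085,0,0,0,-7.1],[0.085,0,0,0,-7],[0.085,-0.04,0,0,0],[0.085,-0.013,0.038,0,0],[0.085,-0.013,0.038,0,0],[0.085,-0.013,0.038,0,0],[0.085,0,0.038,0,0],[0.085,0,0.038,0,0],[0.085,0,0.038,0,0]]]' >/dev/null
python3 -m handwheel '[[[0.085,0,0.038,0,0],[0.085,0,0.038,0,0],[0.085,0,0.038,0,0],[0.085,0,0.038,0,0],[0.085,0,0.038,0,0],[0.085,0,0.038,0,0],[0.085,0,0.038,0,0],[0.085,0,0.038,0,0],[0.085,0,0.038,0,0],[0.085,0,0.038,0,0],[0.085,0,0.038,0,0],[0.085,0,0,0,0]]]' 
python3 - <<'E'
from h import *
n="wrist"; print(get_state()['qpos'].round(3))
c=cam(n); im=viewer.read_camera(n); cv2.imwrite("pics/w5.png",im)
for k,z in dict(dish=0,lid=.014,lid_tab=.04,lid_near=.014,lid_far=.014,pad=0).items():
    for d in viewer.pinpoint(n,k)[:2]:
        uv=np.array(d['xy'])*[560,420]; print(k,round(d['confidence'],2),uv.round(),p2w(c,uv,z)[:2].round(4))
hsv=cv2.cvtColor(im,cv2.COLOR_BGR2HSV); m=cv2.inRange(hsv,(100,120,60),(130,255,255))
k=cv2.connectedComponentsWithStats(m)
for i in np.argsort(-k[2][1:,4])[:3]+1: print(k[2][i],k[3][i].round(1),p2w(c,k[3][i],.045)[:2].round(4))
E
```

```text
time: 12.22
eef_pos: [0.4885, 0.3585, 0.2014]
tcp_rot: [-0.003, 1.0, 0.001, -0.001]
contact_force: [0.1, -1.2, 0.2]
opening: 0.996
finger_force: 0.0
[ 0.465  0.163  1.779  0.003  1.202 -1.112]
lid 0.69 [273. 156.] [0.4661 0.3563]
lid_tab 0.65 [271. 220.] [0.5187 0.3548]
lid_near 0.66 [269. 239.] [0.5462 0.3522]
lid_far 0.71 [269.  64.] [0.3876 0.3527]
pad 0.82 [ 19. 246.] [0.5607 0.1   ]
pad 0.7 [272. 153.] [0.4648 0.3552]
[254 216  34  18 585] [270.7 224.7] [0.5213 0.3547]
[ 42 415   5   5  17] [ 44.5 417.5] [0.7289 0.1257]
```

View pics/w5.png

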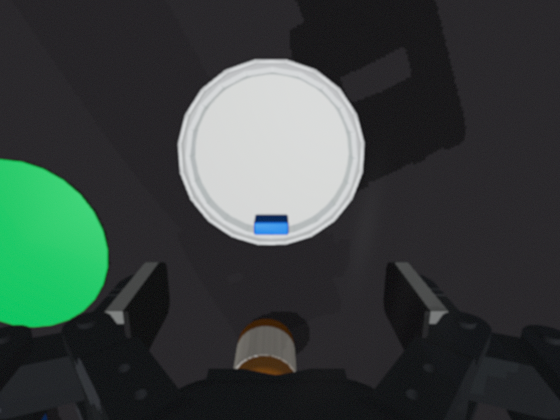

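Blue tab at (271,225) gives (0.521, 0.355), lid centre (0.465, 0.355), yaw about 0, and pad centre (0.561, 0.100). I'll descend on the tab with the fingers across its 30 mm width so it can pivot in the pads.

```bash
python3 -m handwheel '[[[0.055,-0.011,-0.001,0.03,0],[0.055,-0.011,-0.0005,0.03,0],[0.055,-0.0105,0,0.03,0],[0.055,0,0,0.03,0],[0.055,0,0,0.025,0],[0.055,0,0,0.015,0],[0.055,0,0,0.008,0],[0.055,0,0,0,0],[0.055,0,0,0,0]]]' 
python3 - <<'E'
from h import *
n="wrist"; go(.521,.3548,.032)
c=cam(n); im=viewer.read_camera(n); cv2.imwrite("pics/w6.png",im)
hsv=cv2.cvtColor(im,cv2.COLOR_BGR2HSV); m=cv2.inRange(hsv,(100,120,60),(130,255,255))
k=cv2.connectedComponentsWithStats(m)
for i in np.argsort(-k[2][1:,4])[:2]+1: print(k[2][i],k[3][i].round(1),p2w(c,k[3][i],.048)[:2].round(4))
E
```

```text
time: 13.32
eef_pos: [0.5231, 0.3514, 0.0359]
tcp_rot: [0.0, 1.0, 0.0, 0.0]
contact_force: [-0.4, 0.1, 0.9]
opening: 0.645
finger_force: 0.0
at [0.5231 0.3514 0.0359] shift [0.0021 0.0034 0.0039] rows 1.0
[ 246  249   76   48 3417] [283.3 273.2] [0.5193 0.3548]
```

View pics/w6.png

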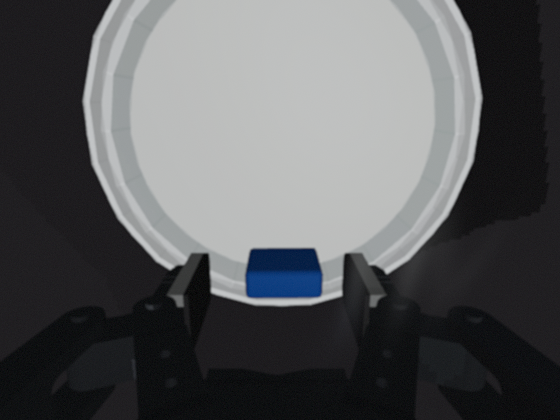

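```bash
python3 -m handwheel '[[[0.055,0.002,0.0034,0.004,0],[0.055,0,0,0,0],[0.015,0,0,0,0],[0.015,0,0,0,0],[0.015,0,0,0,0],[0.015,0,0,0,0],[0.015,0,0,0,0],[0.015,0,0,0,0]]]' 20
python3 -m handwheel '[[[0.015,0.0004,0,-0.0017,0],[0.015,0.0004,0,-0.0017,0],[0.015,0.0004,0,-0.0017,0],[0.015,0.0004,0,-0.0017,0],[0.015,0.0004,0,-0.0017,0],[0.015,0.0004,0,-0.0017,0],[0.015,0,0,0,0],[0.015,0,0,0,0]]]'
python3 - <<'E'
from h import *
for n in ("wrist","side"):
    c=cam(n); im=viewer.read_camera(n); 
    if n=="side": im=cv2.resize(im[90:190,150:330],None,fx=3.1,fy=3.1)
    else: im=im
    cv2.imwrite(f"pics/{n}7.png",im)
a=cv2.imread("pics/wrist7.png"); b=cv2.imread("pics/side7.png")[:,:558]
cv2.imwrite("pics/c7.png",np.hstack([cv2.resize(a,(413,310)),b[:310,:380]]))
E
```

```text
time: 14.03
eef_pos: [0.5209, 0.3555, 0.0321]
tcp_rot: [-0.0, 1.0, 0.0, 0.0]
contact_force: [-0.3, 0.1, 4.1]
opening: 0.338
finger_force: 20.4
time: 14.7
eef_pos: [0.5182, 0.3553, 0.0418]
tcp_rot: [-0.0, 1.0, 0.0, 0.0]
contact_force: [0.5, -0.8, -0.5]
opening: 0.347
finger_force: 20.0
```

View pics/c7.png

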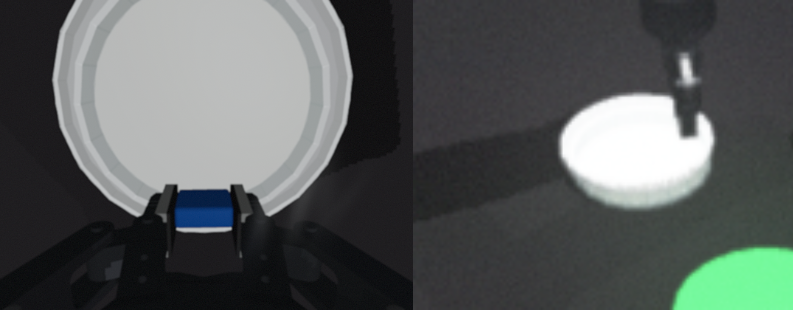

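```bash
cat > tilt.py <<'E'
from h import *
def outline(c,base,th):
    # base: TCP-held tab point world (0.056,*,z lid-frame g) ; th tilt deg, tab side up
    tab,g=base; t=np.radians(th); P=[]
    for a in np.linspace(0,2*np.pi,400):
        for z in (0,.013):
            v=np.array([.081*np.cos(a)-.056,.081*np.sin(a),z-g]); 
            v=np.array([v[0]*np.cos(t)-v[2]*np.sin(t),v[1],v[0]*np.sin(t)+v[2]*np.cos(t)]); P.append(w2p(c,tab+v))
    P=np.float32(P); m=np.zeros((420,560),np.uint8); cv2.fillConvexPoly(m,cv2.convexHull(P).astype(int),1); return m
def test(im,c,tabs,g,ths=range(-16,13,2)):
    g0=cv2.cvtColor(im,cv2.COLOR_BGR2GRAY); M=(g0>115).astype(np.uint8)
    M=cv2.morphologyEx(M,cv2.MORPH_CLOSE,np.ones((15,15)))[:240]
    for th in ths:
        best=max(((lambda o:(o&M).sum()/(o|M).sum())(outline(c,(tabs+[dx,dy,0],g),th)[:240]),dx,dy) for dx in (-.003,0,.003) for dy in(-.003,0,.003))
        print(th,np.round(best,3))
E
python3 - <<'E'
from tilt import *
s=get_state(); p=s['eef_pos']; c=cam("wrist"); im=cv2.imread("pics/wrist7.png")
# grip: tcp was 0.0321 with lid origin .014 ->tcp in lid frame z .018
test(im,c,p,.0181)
print(s['wrist_torque'],s['contact_force'])
E
```

```text
-16 [ 0.861 -0.003  0.   ]
-14 [ 0.875 -0.003  0.   ]
-12 [ 0.89  -0.003  0.   ]
-10 [ 0.904 -0.003  0.   ]
-8 [ 0.919  0.003 -0.003]
-6 [ 0.935  0.003 -0.003]
-4 [0.951 0.003 0.   ]
-2 [0.967 0.003 0.   ]
0 [0.984 0.003 0.   ]
2 [0.995 0.    0.   ]
4 [ 0.99  -0.003  0.   ]
6 [ 0.976 -0.003  0.   ]
8 [ 0.96  -0.003  0.   ]
10 [ 0.945 -0.003  0.   ]
12 [ 0.93  -0.003  0.   ]
[-0.00027107 -0.12619656 -0.02415531] [-0.25964659 -0.15499284 -0.18510875]
```

```bash
python3 - <<'E'
from tilt import *
c=cam("wrist"); s=get_state(); c[3][:3,3]+=np.array([0.5231,.3514,.0359])-s['eef_pos']
test(cv2.imread("pics/w6.png"),c,np.array([.521,.3555,.0321]),.0181,range(-3,6))
print(); test(cv2.imread("pics/wrist7.png"),cam("wrist"),s['eef_pos'],.0181,range(0,7))
E
```

```text
-3 [ 0.962  0.003 -0.003]
-2 [0.97  0.003 0.   ]
-1 [0.977 0.003 0.   ]
0 [0.982 0.003 0.   ]
1 [0.986 0.    0.   ]
2 [0.986 0.    0.   ]
3 [0.986 0.    0.   ]
4 [ 0.985 -0.003  0.   ]
5 [ 0.982 -0.003  0.   ]

0 [0.984 0.003 0.   ]
1 [0.99  0.003 0.   ]
2 [0.995 0.    0.   ]
3 [0.995 0.    0.   ]
4 [ 0.99  -0.003  0.   ]
5 [ 0.984 -0.003  0.   ]
6 [ 0.976 -0.003  0.   ]
```

```bash
python3 - <<'E'
from h import *
b=viewer.read_camera("side"); a=cv2.imread("pics/side0.png")
s=get_state(); print(s['wrist_torque'].round(3),s['contact_force'].round(2))
f=lambda i:cv2.resize(i[110:170,185:265],None,fx=4.9,fy=4.9,interpolation=cv2.INTER_CUBIC)
cv2.imwrite("pics/c8.png",np.hstack([f(a),f(b)]))
c=cam("side")
for dx in(-.08,.08):
    for z in (.014,.024): print(dx,z,w2p(c,[.465+dx,.355,z]).round(1))
E
```

```text
[-0.005 -0.2    0.04 ] [ 0.68 -0.32 -0.61]
-0.08 0.014 [198.5 141.9]
-0.08 0.024 [198.2 139.5]
0.08 0.014 [245.9 136.8]
0.08 0.024 [245.8 134.3]
```

View pics/c8.png

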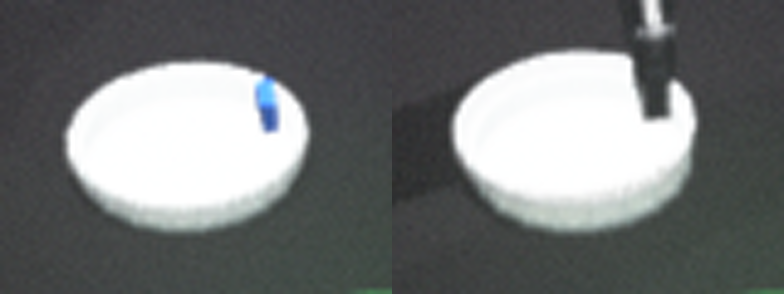

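The side view shows both edges up by about 10 mm: left from (67,143) to (61,130), right from (308,130) to (305,118). So the tab didn't pivot in the grip and the lid came up flat. I'll lower it back, release, and take it again with a much lighter hold.

```bash
python3 -m handwheel '[[[0.015,-0.0008,0,0.0034,0],[0.015,-0.0008,0,0.0034,0],[0.015,-0.0008,0,0.0032,0],[0.015,0,0,0.0003,0],[0.015,0,0,0,0]]]'
python3 -m handwheel '[[[0.033,0,0,0,0],[0.033,0,0,0,0],[0.033,0,0,0,0]]]' 20
python3 -m handwheel '[[[0.0295,0,0,0,0],[0.0295,0,0,0,0],[0.0295,0,0,0,0]]]' 20
python3 -m handwheel '[[[0.029,0,0,0,0],[0.029,0,0,0,0],[0.029,0,0,0,0]]]' 20
python3 -m handwheel '[[[0.028,0,0,0,0],[0.028,0,0,0,0],[0.028,0,0,0,0]]]' 20
```

```text
time: 15.27
eef_pos: [0.5202, 0.3552, 0.0319]
tcp_rot: [-0.0, 1.0, -0.0, -0.001]
contact_force: [-3.0, -0.7, 5.4]
opening: 0.345
finger_force: 20.7
time: 15.52
eef_pos: [0.5204, 0.3551, 0.0308]
tcp_rot: [-0.0, 1.0, -0.0, -0.0]
contact_force: [-1.1, 0.1, -0.4]
opening: 0.384
finger_force: 0.0
time: 15.77
eef_pos: [0.5204, 0.3551, 0.0309]
tcp_rot: [-0.0, 1.0, -0.0, -0.0]
contact_force: [0.2, 0.1, -0.8]
opening: 0.35
finger_force: 11.6
time: 16.02
eef_pos: [0.5204, 0.3552, 0.0311]
tcp_rot: [-0.0, 1.0, -0.0, -0.0]
contact_force: [0.5, 0.2, -0.4]
opening: 0.344
finger_force: 20.1
time: 16.27
eef_pos: [0.5205, 0.3552, 0.0312]
tcp_rot: [-0.0, 1.0, 0.0, 0.0]
contact_force: [0.2, 0.0, -0.1]
opening: 0.349
finger_force: 20.1
```

```bash
cat > lift.py <<'E'
from h import *
def prof(im,c0,c1):
    g=cv2.GaussianBlur(cv2.cvtColor(im,cv2.COLOR_BGR2GRAY),(3,3),0).astype(float)[105:145,c0:c1]; out=[]
    for col in g.T:
        i=np.where(col>130)[0]
        if len(i) and i[0]>0: i=i[0]; out.append(105+i-1+(130-col[i-1])/(col[i]-col[i-1]))
        else: out.append(np.nan)
    return np.array(out)
def lift(b):
    a=cv2.imread("pics/side0.png")
    for nm,c0,c1 in(("far",201,213),("mid",215,225),("near",241,247)): 
        d=prof(a,c0,c1)-prof(b,c0,c1); print(nm,"lift px",np.nanmedian(d).round(2),"mm",(np.nanmedian(d)/.245).round(1))
E
python3 -m handwheel '[[[0.034,0,0,0,0],[0.034,0,0,-0.008,0],[0.034,0,0,0,0],[0.0302,0,0,0,0],[0.0302,0,0,0,0],[0.0302,0,0,0,0],[0.0302,0,0,0,0]]]' 20
python3 - <<'E'
from lift import *
lift(viewer.read_camera("side"))
E
python3 -m handwheel '[[[0.0302,0.0004,0,-0.0015,0],[0.0302,0.0004,0,-0.0015,0],[0.0302,0.0004,0,-0.0015,0],[0.0302,0.0004,0,-0.0015,0],[0.0302,0,0,0,0],[0.0302,0,0,0,0]]]'
python3 - <<'E'
from lift import *
lift(viewer.read_camera("side"))
E
```

```text
time: 16.85
eef_pos: [0.5206, 0.3554, 0.0393]
tcp_rot: [-0.0, 1.0, 0.0, 0.0]
contact_force: [0.1, -0.0, 0.2]
opening: 0.359
finger_force: 0.3
far lift px 0.14 mm 0.6
mid lift px 0.04 mm 0.2
near lift px -0.16 mm -0.6
time: 17.4
eef_pos: [0.519, 0.3552, 0.0454]
tcp_rot: [-0.0, 1.0, 0.0, 0.0]
contact_force: [0.7, -0.5, 0.0]
opening: 0.353
finger_force: 0.0
far lift px 0.06 mm 0.2
mid lift px 0.02 mm 0.1
near lift px -0.24 mm -1.0
```

```bash

python3 -m handwheel '[[[0.032,-0.0016,0,0.006,0],[0.0298,0,0,0,0],[0.0298,0,0,0,0],[0.0298,0,0,0,0],[0.0298,0,0,0,0]]]' 20
python3 -m handwheel '[[[0.0298,0.0004,0,-0.0015,0],[0.0298,0.0004,0,-0.0015,0],[0.0298,0.0004,0,-0.0015,0],[0.0298,0.0004,0,-0.0015,0],[0.0298,0,0,0,0],[0.0298,0,0,0,0]]]'
python3 - <<'E'
from lift import *
lift(viewer.read_camera("side"))
E
```

```text
time: 17.87
eef_pos: [0.5202, 0.3551, 0.0388]
tcp_rot: [-0.0, 1.0, -0.0, -0.0]
contact_force: [0.2, -0.5, -1.1]
opening: 0.35
finger_force: 4.2
time: 18.37
eef_pos: [0.5191, 0.3554, 0.0455]
tcp_rot: [-0.0, 1.0, 0.0, 0.0]
contact_force: [1.4, -0.4, -0.4]
opening: 0.355
finger_force: 3.9
far lift px 0.52 mm 2.1
mid lift px 1.09 mm 4.4
near lift px 1.49 mm 6.1
```

The lid now pivots: far edge about 1–2 mm, middle 4.4 mm, near edge 6 mm. I'll go a little further.

```bash

python3 -m handwheel '[[[0.0298,0.0004,0,-0.0015,0],[0.0298,0.0004,0,-0.0015,0],[0.0298,0.0004,0,-0.0015,0],[0.0298,0,0,0,0],[0.0298,0,0,0,0],[0.0298,0,0,0,0]]]'
python3 - <<'E'
from lift import *
lift(viewer.read_camera("side"))
E
```

```text
time: 18.92
eef_pos: [0.5178, 0.3553, 0.0498]
tcp_rot: [-0.0, 1.0, 0.0, 0.0]
contact_force: [0.1, -0.2, -0.4]
opening: 0.349
finger_force: 3.9
far lift px 0.78 mm 3.2
mid lift px 1.69 mm 6.9
near lift px 2.26 mm 9.2
```

```bash

python3 -m handwheel '[[[0.0298,0.0005,0,-0.002,0],[0.0298,0,0,0,0],[0.0298,0,0,0,0]]]'
python3 - <<'E'
from lift import *
lift(viewer.read_camera("side"))
E
python3 -m handwheel '[[[0.01,0,0,0,0],[0.01,0,0,0,0],[0.01,0,0,0,0],[0.01,0,0,-0.005,0],[0.01,0,0,-0.005,0],[0.01,0,0,-0.006,0],[0.01,0,0,-0.006,0],[0.01,0,0,0,0],[0.01,0,0,0,0]]]' 60
python3 - <<'E'
from lift import *
lift(viewer.read_camera("side")); go(.617,.1005)
E
```

```text
time: 19.22
eef_pos: [0.5173, 0.3553, 0.0519]
tcp_rot: [-0.0, 1.0, 0.0, 0.0]
contact_force: [0.2, 0.1, -0.5]
opening: 0.347
finger_force: 3.9
far lift px 0.99 mm 4.0
mid lift px 1.98 mm 8.1
near lift px 2.97 mm 12.1
time: 20.02
eef_pos: [0.5178, 0.3555, 0.0748]
tcp_rot: [-0.0, 1.0, 0.0, 0.001]
contact_force: [-0.1, -0.7, -0.7]
opening: 0.328
finger_force: 62.5
far lift px 7.01 mm 28.6
mid lift px 7.74 mm 31.6
near lift px 8.41 mm 34.3
at [0.5174 0.3553 0.0742] shift [-0.0995 -0.2549 -0.    ] rows 7.0
```

The near edge came 12 mm clear while the far edge was still resting, and the lid is now fully lifted. I'll carry it to the pad.

```bash

python3 -m handwheel '[[[0.01,-0.0045,-0.0115,0,0],[0.01,-0.009,-0.0232,0,0],[0.01,-0.009,-0.0232,0,0],[0.01,-0.009,-0.0232,0,0],[0.01,-0.009,-0.0232,0,0],[0.01,-0.009,-0.0232,0,0],[0.01,-0.009,-0.0232,0,0],[0.01,-0.009,-0.0232,0,0],[0.01,-0.009,-0.0232,0,0],[0.01,-0.009,-0.0232,0,0],[0.01,-0.009,-0.0232,0,0],[0.01,-0.0045,-0.0115,0,0]]]'
python3 -m handwheel '[[[0.01,0,0,0,0],[0.01,0,0,0,0]]]'
python3 - <<'E'
from h import *
a=viewer.read_camera("scene"); b=viewer.read_camera("wrist"); c=viewer.read_camera("side")
print(get_state()['eef_pos'],get_state()['opening'])
f=lambda i,u,v:cv2.resize(i[v-45:v+45,u-60:u+60],None,fx=3.2,fy=3.2,interpolation=cv2.INTER_CUBIC)
cv2.imwrite("pics/c9.png",np.vstack([np.hstack([f(a,313,195),f(c,264,185)]),np.hstack([cv2.resize(b,(384,288)),cv2.resize(c,(384,288))])]))
E
```

```text
time: 21.07
eef_pos: [0.6171, 0.0969, 0.0735]
tcp_rot: [0.001, 1.0, -0.0, 0.0]
contact_force: [-0.6, 0.3, -0.7]
opening: 0.332
finger_force: 62.6
time: 21.23
eef_pos: [0.616, 0.0998, 0.0733]
tcp_rot: [0.001, 1.0, 0.0, -0.001]
contact_force: [0.1, 0.8, -0.8]
opening: 0.326
finger_force: 62.6
[0.61560477 0.10146353 0.07343624] 0.32719430936003285
```

View pics/c9.png

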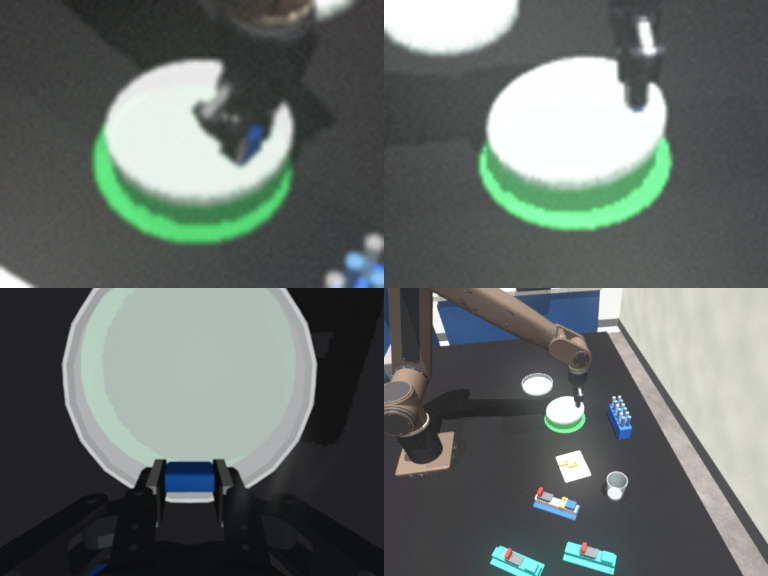

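The lid at (205,130) in the scene crop is over the pad and nearly centred. I'll lower it, then ease the grip so the tab side settles gently.

```bash

python3 -m handwheel '[[[0.01,0,0,0.008,0],[0.01,0,0,0.008,0],[0.01,0,0,0.007,0],[0.01,0,0,0.005,0],[0.01,0,0,0.002,0],[0.01,0,0,0,0],[0.01,0,0,0,0]]]'
python3 -m handwheel '[[[0.0298,0,0,0,0],[0.0298,0,0,0,0],[0.0298,0,0,0,0]]]' 20
python3 -m handwheel '[[[0.0298,-0.0003,0,0.002,0],[0.0298,-0.0003,0,0.002,0],[0.0298,-0.0003,0,0.002,0],[0.0298,-0.0003,0,0.002,0],[0.0298,-0.0003,0,0.002,0],[0.0298,-0.0003,0,0.002,0],[0.0298,0,0,0.002,0],[0.0298,0,0,0,0],[0.0298,0,0,0,0]]]'
python3 - <<'E'
from h import *
a=viewer.read_camera("scene"); c=viewer.read_camera("side")
print(get_state()['eef_pos'])
f=lambda i,u,v:cv2.resize(i[v-45:v+45,u-60:u+60],None,fx=3.3,fy=3.3,interpolation=cv2.INTER_CUBIC)
cv2.imwrite("pics/c10.png",np.hstack([f(a,313,195),f(c,264,185)]))
E
```

```text
time: 21.97
eef_pos: [0.6163, 0.1003, 0.0435]
tcp_rot: [-0.0, 1.0, -0.0, -0.0]
contact_force: [-0.2, -0.5, -1.3]
opening: 0.323
finger_force: 62.6
time: 22.22
eef_pos: [0.6167, 0.1002, 0.0442]
tcp_rot: [-0.0, 1.0, -0.0, 0.0]
contact_force: [-0.1, 0.2, -1.4]
opening: 0.346
finger_force: 5.7
time: 22.97
eef_pos: [0.6178, 0.1003, 0.0294]
tcp_rot: [-0.0, 1.0, -0.0, -0.001]
contact_force: [0.0, -0.1, -1.4]
opening: 0.352
finger_force: 5.8
[0.61786833 0.10029874 0.02958049]
```

View pics/c10.png

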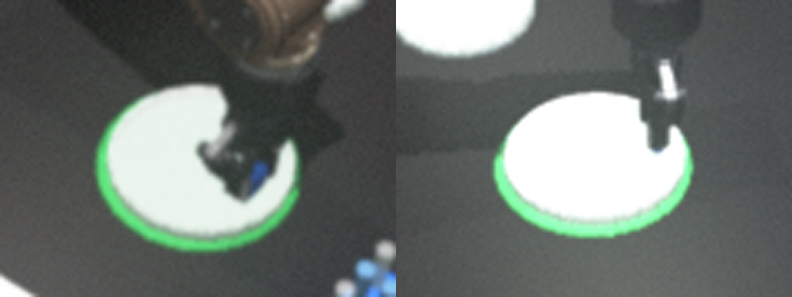

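The lid lies flat and centred on the pad, with an even green rim at (105–295) in the crop. I'll release and go to the vise coupon.

```bash

python3 -m handwheel '[[[0.035,0,0,0,0],[0.045,0,0,0,0],[0.045,0,0,0,0],[0.045,0,0,-0.02,0],[0.045,0,0,-0.035,0],[0.06,0,0,-0.035,0],[0.06,0,0,-0.035,0],[0.06,0,0,-0.035,0],[0.06,0,0,0,0],[0.06,0,0,0,0]]]'
python3 - <<'E'
from h import *
c=cam("wrist"); cv2.imwrite("pics/w11.png",viewer.read_camera("wrist")); n="wrist"
for k,z in dict(lid=.004,lid_tab=.03,pad=0).items():
    for d in viewer.pinpoint(n,k)[:2]:
        uv=np.array(d['xy'])*[560,420]; print(k,round(d['confidence'],2),uv.round(),p2w(c,uv,z)[:2].round(4))
print(get_state()['qpos'].round(2))
go(.50,-.33,.19,yaw=59.5)
E
```

```text
time: 23.9
eef_pos: [0.6201, 0.1003, 0.1937]
tcp_rot: [-0.0, 1.0, -0.0, 0.004]
contact_force: [-0.9, 0.4, -0.7]
opening: 0.704
finger_force: 0.0
lid 0.9 [278. 113.] [0.5614 0.1028]
lid_tab 0.59 [278. 179.] [0.616  0.1028]
pad 0.51 [277. 201.] [0.6437 0.1019]
[-0.    0.22  1.74 -0.    1.19 -1.57]
yaw 90.0 spin 30.5 (alt -149.5 )
at [0.6168 0.1003 0.1873] shift [-0.1177 -0.43   -0.0022] rows 12.0
```

```bash

python3 -m handwheel '[[[0.06,0,0,0,6.1],[0.06,0,0,0,6.1],[0.06,0,0,0,6.1],[0.06,0,0,0,6.1],[0.06,0,0,0,6.1],[0.06,0,0,0,0]]]' >/dev/null
python3 -m handwheel '[[[0.06,-0.0098,-0.0358,0,0],[0.06,-0.0098,-0.0358,0,0],[0.06,-0.0098,-0.0358,0,0],[0.06,-0.0098,-0.0358,0,0],[0.06,-0.0098,-0.0358,0,0],[0.06,-0.0098,-0.0358,0,0],[0.06,-0.0098,-0.0358,0,0],[0.06,-0.0098,-0.0358,0,0],[0.06,-0.0098,-0.0358,0,0],[0.06,-0.0098,-0.0358,0,0],[0.06,-0.0098,-0.0358,0,0],[0.06,-0.0098,-0.0358,0,0]]]'
python3 -m handwheel '[[[0.06,0,0,0,0],[0.06,0,0,0,0]]]'
python3 - <<'E'
from h import *
c=cam("wrist"); im=viewer.read_camera("wrist"); cv2.imwrite("pics/w12.png",im); n="wrist"
for k,z in dict(vise=0,coupon_v=.038,jaw_grip=.061).items():
    for d in viewer.pinpoint(n,k)[:3]:
        uv=np.array(d['xy'])*[560,420]; print(k,round(d['confidence'],2),uv.round(),p2w(c,uv,z)[:2].round(4))
go(.4852,-.3335,.07,yaw=59.5)
E
```

```text
time: 25.6
eef_pos: [0.5003, -0.3308, 0.1883]
tcp_rot: [0.261, 0.965, 0.001, -0.001]
contact_force: [0.5, 0.2, -0.8]
opening: 0.7
finger_force: 0.0
time: 25.77
eef_pos: [0.5004, -0.3311, 0.1883]
tcp_rot: [0.264, 0.965, 0.001, -0.001]
contact_force: [-0.7, 0.5, -0.1]
opening: 0.699
finger_force: 0.0
vise 0.7 [264. 168.] [ 0.4852 -0.3338]
vise 0.63 [ 25. 128.] [ 0.3464 -0.4996]
coupon_v 0.75 [467.  93.] [ 0.5095 -0.1651]
coupon_v 0.65 [466. 131.] [ 0.5363 -0.177 ]
coupon_v 0.59 [267. 177.] [ 0.4879 -0.332 ]
yaw 59.7 spin 0.2 (alt -179.8 )
at [ 0.5017 -0.3282  0.189 ] shift [ 0.0114 -0.0131  0.119 ] rows 4.0
```

View pics/w12.png

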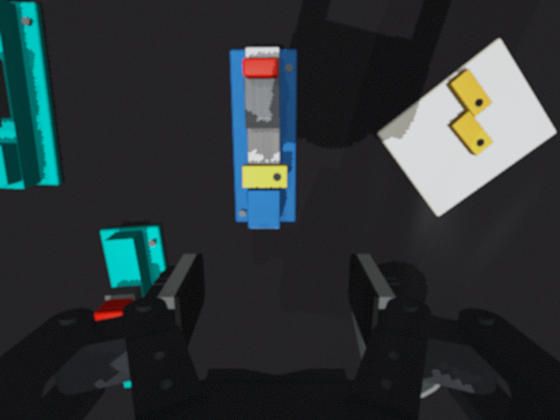

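The picture shows the jaw open with its red grip at (261,67). The vise coupon is at (265,177), and two coupons on the mat are at (470,92) and (470,133). I'll descend on the vise coupon.

```bash

cat >> h.py <<'E'
def brass(im,c,z):
    h=cv2.cvtColor(im,cv2.COLOR_BGR2HSV); m=cv2.inRange(h,(18,110,70),(34,255,255))
    m=cv2.morphologyEx(m,cv2.MORPH_CLOSE,np.ones((9,9)))
    for q in cv2.findContours(m,cv2.RETR_EXTERNAL,cv2.CHAIN_APPROX_NONE)[0]:
        if cv2.contourArea(q)<40: continue
        W=np.float32([p2w(c,u,z)[:2] for u in q[:,0].astype(float)])*1000
        (cc,wh,a)=cv2.minAreaRect(W); a=a if wh[0]>wh[1] else a+90
        (uv,_,_)=cv2.minAreaRect(q); print('brass px',np.round(uv),'xy mm',np.round(cc,1),'size',np.round(wh,1),'long yaw',round((a+90)%180-90,1))
E
python3 -m handwheel '[[[0.06,0.011,-0.012,0.03,0],[0.06,0,0,0.035,0],[0.06,0,0,0.035,0],[0.06,0,0,0.03,0],[0.06,0,0,0,0],[0.06,0,0,0,0]]]'
python3 - <<'E'
from h import *
brass(cv2.imread("pics/w12.png"),(lambda c:(c[3].__setitem__((slice(0,3),3),c[3][:3,3]+np.array([.5017,-.3282,.189])-get_state()['eef_pos']),c)[1])(cam("wrist")),.017)
c=cam("wrist"); im=viewer.read_camera("wrist"); brass(im,c,.044)
go(.4855,-.333,.02)
E
```

```text
time: 26.47
eef_pos: [0.4854, -0.3322, 0.0581]
tcp_rot: [0.262, 0.965, 0.001, -0.002]
contact_force: [0.0, 0.0, 0.7]
opening: 0.706
finger_force: 0.0
brass px [264. 176.] xy mm [ 490.6 -332.7] size [37.8 21.3] long yaw 60.1
brass px [469. 112.] xy mm [ 531.4 -156.9] size [65.  36.9] long yaw 11.2
brass px [274. 253.] xy mm [ 484.1 -331.8] size [34.7 20.9] long yaw 59.7
at [ 0.4868 -0.3338  0.0606] shift [0.0015 0.     0.0406] rows 2.0
```

```bash

python3 -m handwheel '[[[0.06,0.001,0,0.02,0],[0.06,0,0,0.014,0],[0.06,0,0,0.006,0],[0.06,0,0,0,0],[0.02,0,0,0,0],[0.02,0,0,0,0],[0.02,0,0,0,0],[0.02,0,0,0,0],[0.02,0,0,0,0],[0.02,0,0,0,0]]]' 60
python3 -m handwheel '[[[0.02,0,0,-0.015,0],[0.02,0,0,-0.03,0],[0.02,0,0,-0.03,0],[0.02,0,0,-0.03,0],[0.02,0,0,-0.03,0],[0.02,0,0,0,0]]]'
python3 - <<'E'
from h import *
print(get_state()['qpos'].round(2)); go(.465,.354,.155,yaw=90)
E
```

```text
time: 27.35
eef_pos: [0.486, -0.3347, 0.0212]
tcp_rot: [0.263, 0.965, -0.001, 0.001]
contact_force: [-1.4, -0.5, 6.1]
opening: 0.409
finger_force: 60.3
time: 27.85
eef_pos: [0.4879, -0.3365, 0.1619]
tcp_rot: [0.263, 0.965, -0.003, 0.005]
contact_force: [1.9, -0.4, 0.9]
opening: 0.409
finger_force: 60.0
[-0.77  0.17  1.85 -0.    1.11 -1.81]
yaw 59.5 spin -30.5 (alt 149.5 )
at [ 0.4879 -0.3365  0.1619] shift [0.0229 0.6905 0.0009] rows 18.0
```

```bash

python3 -m handwheel '[[[0.02,0,0,0,-6.1],[0.02,0,0,0,-6.1],[0.02,0,0,0,-6.1],[0.02,0,0,0,-6.1],[0.02,0,0,0,-6.1],[0.02,0,0.02,0,0],[0.02,0.0013,0.037,0,0],[0.02,0.0013,0.037,0,0],[0.02,0.0013,0.037,0,0],[0.02,0.0013,0.037,0,0],[0.02,0.0013,0.037,0,0],[0.02,0.0013,0.037,0,0]]]' >/dev/null
python3 -m handwheel '[[[0.02,0.0013,0.037,0,0],[0.02,0.0013,0.037,0,0],[0.02,0.0013,0.037,0,0],[0.02,0.0013,0.037,0,0],[0.02,0.0013,0.037,0,0],[0.02,0.0013,0.037,0,0],[0.02,0.0013,0.037,0,0],[0.02,0.0013,0.037,0,0],[0.02,0.0013,0.037,0,0],[0.02,0.0013,0.037,0,0],[0.02,0.0013,0.037,0,0],[0.02,0.0013,0.037,0,0]]]'
python3 -m handwheel '[[[0.02,0,0,0,0],[0.02,0,0,0,0],[0.02,0,0,0,0]]]'
python3 - <<'E'
from h import *
c=cam("wrist"); im=viewer.read_camera("wrist"); cv2.imwrite("pics/w13.png",im); n="wrist"
for k in('dish','pad'):
    for d in viewer.pinpoint(n,k)[:2]:
        uv=np.array(d['xy'])*[560,420]; print(k,round(d['confidence'],2),uv.round(),p2w(c,uv,0)[:2].round(4))
brass(im,c,.14)
s=get_state(); print(s['eef_pos'],s['opening'],s['finger_force'])
E
```

```text
time: 29.85
eef_pos: [0.4603, 0.3536, 0.1532]
tcp_rot: [-0.0, 1.0, -0.001, -0.001]
contact_force: [0.7, -0.3, -0.2]
opening: 0.404
finger_force: 60.0
time: 30.1
eef_pos: [0.4607, 0.3517, 0.1533]
tcp_rot: [-0.001, 1.0, -0.001, -0.001]
contact_force: [-0.2, 1.1, -0.1]
opening: 0.411
finger_force: 60.1
dish 0.94 [276. 198.] [0.469  0.3521]
dish 0.36 [ 12. 375.] [0.6472 0.0962]
brass px [276. 286.] xy mm [476.5 352.3] size [28.8 45.7] long yaw -89.8
[0.46145322 0.35088233 0.15421114] 0.40357135824902535 60.14336943626404
```

View pics/w13.png

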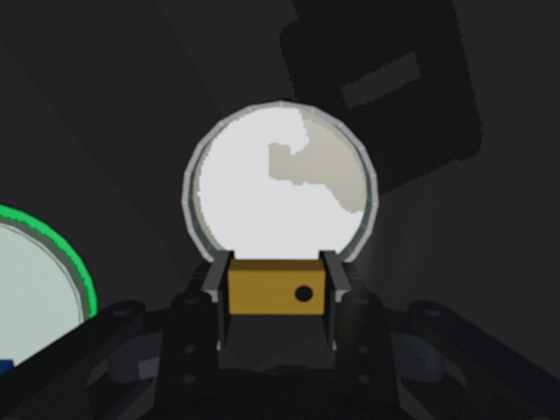

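The coupon is held squarely at (276,287), above the open dish whose rim spans columns 182–378 (centre about (0.466, 0.3545)). I'll place it 28 mm to the -x side of centre, going down until the fingertips are near the floor.

```bash

python3 -m handwheel '[[[0.02,0.0115,0.002,0.03,0],[0.02,0.0115,0.0015,0.03,0],[0.02,0,0,0.03,0],[0.02,0,0,0.025,0],[0.02,0,0,0.015,0],[0.02,0,0,0.01,0],[0.02,0,0,0.004,0],[0.02,0,0,0,0],[0.02,0,0,0,0]]]'
python3 -m handwheel '[[[0.02,0,0,0.002,0],[0.02,0,0,0,0]]]'
python3 -m handwheel '[[[0.02,0,0,0.002,0],[0.02,0,0,0,0]]]'
python3 -m handwheel '[[[0.02,0,0,0.001,0],[0.02,0,0,0,0]]]'
```

```text
time: 31.0
eef_pos: [0.4395, 0.3557, 0.0118]
tcp_rot: [0.0, 1.0, 0.0, 0.001]
contact_force: [-1.1, 0.2, -0.3]
opening: 0.405
finger_force: 60.1
time: 31.17
eef_pos: [0.4394, 0.356, 0.0099]
tcp_rot: [-0.0, 1.0, 0.001, 0.001]
contact_force: [0.1, -0.5, -0.4]
opening: 0.407
finger_force: 60.1
time: 31.33
eef_pos: [0.4386, 0.3557, 0.007]
tcp_rot: [-0.0, 1.0, 0.0, 0.0]
contact_force: [0.1, 0.6, -1.2]
opening: 0.409
finger_force: 60.1
time: 31.5
eef_pos: [0.4384, 0.3556, 0.0057]
tcp_rot: [-0.0, 1.0, -0.0, -0.0]
contact_force: [-0.5, 0.5, -0.8]
opening: 0.407
finger_force: 60.1
```

```bash

python3 -m handwheel '[[[0.02,0,0,0.0015,0],[0.02,0,0,0,0]]]'|egrep 'eef|cont'
python3 -m handwheel '[[[0.02,0,0,0.0015,0],[0.02,0,0,0,0]]]'|egrep 'eef|cont'
python3 -m handwheel '[[[0.02,0,0,0.0015,0],[0.02,0,0,0,0]]]'|egrep 'eef|cont'
```

```text
eef_pos: [0.4383, 0.3556, 0.0039]
contact_force: [-0.2, -0.5, -0.8]
eef_pos: [0.4383, 0.3555, 0.0024]
contact_force: [-0.1, -1.1, -1.1]
eef_pos: [0.4384, 0.3556, 0.0023]
contact_force: [-3.8, -2.3, 6.6]
```

The fingertips touch the floor at TCP z 2.3 mm. I'll back off 1 mm and loosen very slowly so the coupon slides down guided by the pads.

```bash

python3 -m handwheel '[[[0.02,0,0,-0.002,0],[0.02,0,0,0,0],[0.035,0,0,0,0],[0.035,0,0,0,0]]]' 20|egrep 'eef|cont|op|fing'
python3 -m handwheel '[[[0.0352,0,0,0,0],[0.0353,0,0,0,0],[0.0354,0,0,0,0],[0.0355,0,0,0,0],[0.0356,0,0,0,0],[0.0357,0,0,0,0],[0.0358,0,0,0,0],[0.0359,0,0,0,0],[0.036,0,0,0,0],[0.0361,0,0,0,0],[0.0362,0,0,0,0],[0.0363,0,0,0,0]]]'|egrep 'op|fing'
python3 -m handwheel '[[[0.0364,0,0,0,0],[0.0366,0,0,0,0],[0.0368,0,0,0,0],[0.037,0,0,0,0],[0.038,0,0,0,0],[0.04,0,0,0,0],[0.044,0,0,0,0],[0.046,0,0,0,0],[0.046,0,0,0,0]]]'|egrep 'op|fing'
python3 -m handwheel '[[[0.046,0,0,-0.02,0],[0.046,0,0,-0.035,0],[0.046,0,0,-0.035,0],[0.06,0,0,-0.035,0],[0.06,0,0,-0.035,0],[0.06,0,0,0,0],[0.06,0,0,0,0]]]'
python3 - <<'E'
from h import *
c=cam("wrist"); im=viewer.read_camera("wrist"); cv2.imwrite("pics/w14.png",im)
brass(im,c,.015)
for d in viewer.pinpoint("wrist",'dish')[:2]:
    uv=np.array(d['xy'])*[560,420]; print(round(d['confidence'],2),uv.round(),p2w(c,uv,0)[:2].round(4))
go(.535,-.14,.19)
c=cam("scene"); im=viewer.read_camera("scene"); brass(im,c,.017)
c=cam("side"); im=viewer.read_camera("side"); brass(im,c,.017)
E
```

```text
eef_pos: [0.4384, 0.3556, 0.003]
contact_force: [0.1, 0.4, -1.3]
opening: 0.412
finger_force: 40.3
opening: 0.42
finger_force: 0.0
opening: 0.538
finger_force: 0.0
time: 34.67
eef_pos: [0.4402, 0.3566, 0.1666]
tcp_rot: [-0.0, 1.0, 0.002, 0.003]
contact_force: [0.8, 0.8, 0.0]
opening: 0.704
finger_force: 0.0
brass px [274. 183.] xy mm [436.5 356.2] size [16.8 33.9] long yaw -89.9
0.79 [269. 214.] [0.4678 0.3517]
at [0.4379 0.3553 0.1623] shift [-0.0969 -0.4953 -0.0274] rows 13.0
brass px [240. 245.] xy mm [ 529.9 -160.9] size [22.9 70.9] long yaw -16.5
```

The first coupon lies flat at (0.4365, 0.356), measured 17 × 34 mm. Next, the mat.

```bash

python3 -m handwheel '[[[0.06,-0.0075,-0.038,-0.002,0],[0.06,-0.0075,-0.038,-0.002,0],[0.06,-0.0075,-0.038,-0.002,0],[0.06,-0.0075,-0.038,-0.002,0],[0.06,-0.0075,-0.038,-0.002,0],[0.06,-0.0075,-0.038,-0.002,0],[0.06,-0.0075,-0.038,-0.002,0],[0.06,-0.0075,-0.038,-0.002,0],[0.06,-0.0075,-0.038,-0.002,0],[0.06,-0.0075,-0.038,-0.002,0],[0.06,-0.0075,-0.038,-0.002,0],[0.06,-0.0075,-0.038,-0.002,0]]]' >/dev/null
python3 -m handwheel '[[[0.06,-0.007,-0.038,-0.002,0],[0.06,0,0,0,0],[0.06,0,0,0,0],[0.06,0,0,0,0]]]'
python3 - <<'E'
from h import *
c=cam("wrist"); im=viewer.read_camera("wrist"); cv2.imwrite("pics/w15.png",im); n="wrist"
brass(im,c,.017); print(get_state()['qpos'].round(2))
for d in viewer.outline_of(n,'coupon1')[:4]:
    m=d['mask'].astype(np.uint8); q=max(cv2.findContours(m,0,1)[0],key=cv2.contourArea)
    W=np.float32([p2w(c,u,.017)[:2] for u in q[:,0].astype(float)])*1000
    print(round(d['confidence'],2),m.sum(),cv2.minAreaRect(q)[0],cv2.minAreaRect(W))
for d in viewer.pinpoint(n,'coupon1')[:5]:
    uv=np.array(d['xy'])*[560,420]; print(round(d['confidence'],2),uv.round(),p2w(c,uv,.011)[:2].round(4))
for d in viewer.pinpoint(n,'mat')[:1]: print('mat',p2w(c,np.array(d['xy'])*[560,420],0)[:2])
E
```

```text
time: 36.2
eef_pos: [0.5347, -0.1378, 0.1874]
tcp_rot: [0.0, 1.0, 0.001, -0.002]
contact_force: [0.3, 0.0, 0.7]
opening: 0.704
finger_force: 0.0
brass px [253. 179.] xy mm [ 531.2 -158. ] size [30.7 69.7] long yaw -19.8
[-0.44  0.06  1.92  0.    1.17 -2.01]
0.85 913 (258.73199462890625, 163.27598571777344) ((516.466552734375, -152.0186309814453), (36.98805618286133, 19.222890853881836), 10.060942649841309)
0.83 877 (246.64913940429688, 197.63063049316406) ((547.1340942382812, -163.06285095214844), (38.300899505615234, 19.696815490722656), 15.784751892089844)
0.44 1401 (98.96469116210938, 303.3411865234375) ((654.4730224609375, -305.6837158203125), (36.734031677246094, 57.38182067871094), 37.29952621459961)
0.7 [260. 163.] [ 0.5172 -0.1517]
0.67 [245. 194.] [ 0.5449 -0.1654]
mat [ 0.54930372 -0.16447496]
```

There are two brass coupons, A at (259,163) → (0.517, -0.152) and B at (246,197) → (0.546, -0.164), nearly touching and staggered. I'll take B first by its ends, with the grip offset 5 mm away from A.

```bash
python3 - <<'E'
from h import *
go(.5475,-.169,.075,yaw=15)
E
python3 -m handwheel '[[[0.054,0,0,0,6.82],[0.054,0,0,0,6.82],[0.054,0,0,0,6.82],[0.054,0,0,0,6.82],[0.054,0,0,0,6.82],[0.054,0,0,0,6.82],[0.054,0,0,0,6.82],[0.054,0,0,0,6.82],[0.054,0,0,0,6.82],[0.054,0,0,0,6.82],[0.054,0,0,0,6.82],[0.054,0,0,0,0]]]'
```

```text
yaw 90.1 spin 75.1 (alt -104.9 )
at [ 0.5353 -0.1368  0.1887] shift [-0.0343  0.0035  0.1137] rows 3.0
time: 37.4
eef_pos: [0.5356, -0.1372, 0.1892]
tcp_rot: [0.609, 0.793, 0.0, -0.0]
contact_force: [-0.1, 0.7, -0.3]
opening: 0.632
finger_force: 0.0
```

```bash
python3 -m handwheel '[[[0.054,-0.017,0.002,0.035,0],[0.054,-0.017,0.0015,0.035,0],[0.054,0,0,0.03,0],[0.054,0,0,0.014,0],[0.054,0,0,0,0],[0.054,0,0,0,0]]]'
cat > two.py <<'E'
from h import *
c=cam("wrist"); n="wrist"; im=viewer.read_camera(n)
brass(im,c,.017)
for d in viewer.outline_of(n,'coupon1')[:4]:
    m=d['mask'].astype(np.uint8); q=max(cv2.findContours(m,0,1)[0],key=cv2.contourArea)
    W=np.float32([p2w(c,u,.017)[:2] for u in q[:,0].astype(float)])*1000
    print(round(d['confidence'],2),m.sum(),np.round(cv2.minAreaRect(q)[0]),[np.round(v,1) for v in cv2.minAreaRect(W)])
for d in viewer.pinpoint(n,'coupon1')[:4]:
    uv=np.array(d['xy'])*[560,420]; print(round(d['confidence'],2),uv.round(),p2w(c,uv,.011)[:2].round(4))
print(get_state()['eef_pos'])
E
python3 two.py
```

```text
time: 37.9
eef_pos: [0.5474, -0.1694, 0.0746]
tcp_rot: [0.608, 0.794, -0.0, -0.001]
contact_force: [0.3, -0.2, 0.5]
opening: 0.632
finger_force: 0.0
brass px [253. 199.] xy mm [ 531.8 -157.4] size [64.2 36.2] long yaw 11.2
0.95 2185 [231. 183.] [array([ 517.2, -151.4]), array([35.7, 19.9]), np.float64(11.8)]
0.89 2036 [280. 216.] [array([ 548.1, -162.7]), array([35.6, 20.6]), np.float64(12.5)]
0.72 [276. 213.] [ 0.5462 -0.1633]
0.56 [233. 185.] [ 0.5177 -0.1538]
[ 0.54931936 -0.17055695  0.0774789 ]
```

```bash
python3 -m handwheel '[[[0.054,0.0015,0.001,0,3],[0.054,0,0,0.03,0],[0.054,0,0,0.022,0],[0.054,0,0,0.012,0],[0.054,0,0,0.003,0],[0.054,0,0,0,0],[0.054,0,0,0,0]]]'
```

```text
time: 38.63
eef_pos: [0.5496, -0.1691, 0.0097]
tcp_rot: [0.629, 0.777, 0.0, 0.001]
contact_force: [-0.3, 0.0, 0.7]
opening: 0.635
finger_force: 0.0
```

```bash
python3 -m handwheel '[[[0.054,0,0,0.002,0],[0.054,0,0,0,0],[0.054,0,0,0,0]]]' | egrep 'eef|cont'
python3 -m handwheel '[[[0.02,0,0,0,0],[0.02,0,0,0,0],[0.02,0,0,0,0],[0.02,0,0,0,0],[0.02,0,0,0,0],[0.02,0,0,0,0]]]' 60
python3 -m handwheel '[[[0.02,0,0,-0.01,0],[0.02,0,0,-0.03,0],[0.02,0,0,-0.035,0],[0.02,0,0,-0.035,0],[0.02,0,0,-0.035,0],[0.02,0,0,0,0]]]'
python3 - <<'E'
from h import *
print(get_state()['qpos'].round(2)); go(.466,.352,.155,yaw=90)
E
```

```text
eef_pos: [0.549, -0.1689, 0.0072]
contact_force: [1.0, -0.6, 0.6]
time: 39.38
eef_pos: [0.5491, -0.1689, 0.0071]
tcp_rot: [0.629, 0.777, 0.0, 0.001]
contact_force: [-1.1, -0.2, 5.4]
opening: 0.399
finger_force: 60.2
time: 39.88
eef_pos: [0.5525, -0.1704, 0.16]
tcp_rot: [0.629, 0.777, 0.002, 0.007]
contact_force: [1.2, -1.3, 0.5]
opening: 0.398
finger_force: 60.0
[-0.47  0.14  1.89  0.    1.1  -0.68]
yaw 12.0 spin -78.0 (alt 102.0 )
at [ 0.5525 -0.1704  0.16  ] shift [8.660e-02 5.225e-01 5.000e-04] rows 14.0
```

```bash

python3 -m handwheel '[[[0.02,0,0,0,-7.09],[0.02,0,0,0,-7.09],[0.02,0,0,0,-7.09],[0.02,0,0,0,-7.09],[0.02,0,0,0,-7.09],[0.02,0,0,0,-7.09],[0.02,0,0,0,-7.09],[0.02,0,0,0,-7.09],[0.02,0,0,0,-7.09],[0.02,0,0,0,-7.09],[0.02,0,0,0,-7.09],[0.02,0,0.02,0,0]]]' >/dev/null
python3 -m handwheel '[[[0.02,0.006,0.0362,0,0],[0.02,0.006,0.0362,0,0],[0.02,0.006,0.0362,0,0],[0.02,0.006,0.0362,0,0],[0.02,0.006,0.0362,0,0],[0.02,0.006,0.0362,0,0],[0.02,0.006,0.0362,0,0],[0.02,0.006,0.0362,0,0],[0.02,0.006,0.0362,0,0],[0.02,0.006,0.0362,0,0],[0.02,0.006,0.0362,0,0],[0.02,0.006,0.0362,0,0]]]' >/dev/null
python3 -m handwheel '[[[0.02,0.006,0.036,0,0],[0.02,0.006,0.036,0,0],[0.02,0,0,0,0],[0.02,0,0,0,0],[0.02,0,0,0,0]]]'
python3 - <<'E'
from h import *
c=cam("wrist"); n="wrist"; im=viewer.read_camera(n)
s=get_state(); print(s['opening'],s['finger_force'])
brass(im,c,.015); brass(im,c,s['eef_pos'][2]+.011); go(.4685,.3555,.05)
E
```

```text
time: 42.3
eef_pos: [0.4639, 0.3574, 0.1504]
tcp_rot: [-0.0, 1.0, -0.001, -0.001]
contact_force: [0.0, 0.8, -1.4]
opening: 0.399
finger_force: 60.0
0.3967741602660253 60.02989053726196
brass px [276. 266.] xy mm [525.8 357.3] size [44.3 74.8] long yaw -89.8
brass px [274. 159.] xy mm [436.9 356.3] size [16.9 34.5] long yaw -89.9
brass px [276. 266.] xy mm [457.4 357.7] size [20.9 35.3] long yaw -89.8
brass px [274. 159.] xy mm [415.4 357.3] size [ 8.  16.3] long yaw -89.9
at [0.4642 0.3569 0.1505] shift [-0.0044 -0.0013  0.1005] rows 3.0
```

```bash

python3 -m handwheel '[[[0.02,-0.005,-0.0013,0.03,0],[0.02,0,0,0.035,0],[0.02,0,0,0.03,0],[0.02,0,0,0.025,0],[0.02,0,0,0.012,0],[0.02,0,0,0.008,0],[0.02,0,0,0,0],[0.02,0,0,0,0]]]'
python3 -m handwheel '[[[0.02,0,0,0.002,0],[0.02,0,0,0,0]]]'|egrep 'eef|cont'
python3 -m handwheel '[[[0.02,0,0,0.0015,0],[0.02,0,0,0,0]]]'|egrep 'eef|cont'
python3 -m handwheel '[[[0.02,0,0,0.0015,0],[0.02,0,0,0,0]]]'|egrep 'eef|cont'
```

```text
time: 43.02
eef_pos: [0.4706, 0.3565, 0.0123]
tcp_rot: [0.001, 1.0, 0.0, 0.001]
contact_force: [-0.1, -0.0, -1.0]
opening: 0.393
finger_force: 60.0
eef_pos: [0.4708, 0.3571, 0.0109]
contact_force: [-0.4, 0.8, -0.6]
eef_pos: [0.4699, 0.3569, 0.0085]
contact_force: [0.1, -0.5, -0.3]
eef_pos: [0.4694, 0.3566, 0.0062]
contact_force: [-0.7, -0.2, -1.5]
```

```bash

python3 -m handwheel '[[[0.02,0,0,0.001,0],[0.02,0,0,0,0]]]'|egrep 'eef|cont'
python3 -m handwheel '[[[0.02,0,0,0.001,0],[0.02,0,0,0,0],[0.02,0,0,0,0]]]'|egrep 'eef|cont'
```

```text
eef_pos: [0.4695, 0.3566, 0.0052]
contact_force: [0.2, 0.1, -0.2]
eef_pos: [0.4696, 0.3566, 0.0051]
contact_force: [-2.3, -1.4, 5.0]
```

The coupon is on the floor at 5 N. I'll release, lift, check, and return to the mat.

```bash

python3 -m handwheel '[[[0.036,0,0,0,0],[0.037,0,0,0,0],[0.04,0,0,0,0],[0.046,0,0,0,0],[0.046,0,0,0,0],[0.046,0,0,-0.02,0],[0.046,0,0,-0.035,0],[0.046,0,0,-0.035,0],[0.054,0,0,-0.035,0],[0.054,0,0,-0.035,0],[0.054,0,0,0,0],[0.054,0,0,0,0]]]' 20
python3 - <<'E'
from h import *
c=cam("wrist"); im=viewer.read_camera("wrist"); cv2.imwrite("pics/w16.png",im)
brass(im,c,.015); go(.515,-.15,.17,yaw=12)
E
```

```text
time: 44.93
eef_pos: [0.4712, 0.3575, 0.1676]
tcp_rot: [0.0, 1.0, 0.002, 0.003]
contact_force: [-0.0, -0.2, -1.0]
opening: 0.632
finger_force: 0.0
brass px [274. 180.] xy mm [464.8 357.1] size [17.7 34. ] long yaw -90.0
brass px [274. 146.] xy mm [436.9 356.3] size [16.8 34.5] long yaw -89.9
yaw 90.0 spin 78.0 (alt -102.0 )
at [0.4698 0.3567 0.1649] shift [-0.505  -0.0611 -0.0054] rows 13.0
```

```bash

python3 -m handwheel '[[[0.054,0,0,0,7.09],[0.054,0,0,0,7.09],[0.054,0,0,0,7.09],[0.054,0,0,0,7.09],[0.054,0,0,0,7.09],[0.054,0,0,0,7.09],[0.054,0,0,0,7.09],[0.054,0,0,0,7.09],[0.054,0,0,0,7.09],[0.054,0,0,0,7.09],[0.054,0,0,0,7.09],[0.054,-0.02,-0.0025,0,0]]]' >/dev/null
python3 -m handwheel '[[[0.054,-0.0388,-0.0047,0,0],[0.054,-0.0388,-0.0047,0,0],[0.054,-0.0388,-0.0047,0,0],[0.054,-0.0388,-0.0047,0,0],[0.054,-0.0388,-0.0047,0,0],[0.054,-0.0388,-0.0047,0,0],[0.054,-0.0388,-0.0047,0,0],[0.054,-0.0388,-0.0047,0,0],[0.054,-0.0388,-0.0047,0,0],[0.054,-0.0388,-0.0047,0,0],[0.054,-0.0388,-0.0047,0,0],[0.054,-0.0388,-0.0047,0,0]]]' >/dev/null
python3 -m handwheel '[[[0.054,-0.02,-0.0025,0,0],[0.054,0,0,0,0],[0.054,0,0,0,0]]]'
python3 two.py
```

```text
time: 47.23
eef_pos: [0.5133, -0.151, 0.1618]
tcp_rot: [0.63, 0.776, -0.0, -0.002]
contact_force: [-0.1, 0.6, -0.7]
opening: 0.633
finger_force: 0.0
brass px [279. 191.] xy mm [ 515. -150.] size [35.8 17.9] long yaw 16.2
0.85 1025 [280. 191.] [array([ 516.5, -150. ]), array([35.5, 19.9]), np.float64(16.5)]
0.94 [279. 188.] [ 0.5154 -0.149 ]
[ 0.51384029 -0.14922034  0.16290114]
```

```bash

python3 -m handwheel '[[[0.054,0,0.0015,0,-4.2],[0.054,0,0,0.035,0],[0.054,0,0,0.035,0],[0.054,0,0,0.035,0],[0.054,0,0,0.025,0],[0.054,0,0,0.015,0],[0.054,0,0,0.007,0],[0.054,0,0,0,0],[0.054,0,0,0,0],[0.054,0,0,0,0]]]'
python3 - <<'E'
from h import *
c=cam("wrist"); brass(viewer.read_camera("wrist"),c,.017); print(get_state()['eef_pos'])
E
```

```text
time: 48.22
eef_pos: [0.5173, -0.1505, 0.0138]
tcp_rot: [0.6, 0.8, 0.0, 0.001]
contact_force: [-0.4, 0.1, 0.9]
opening: 0.628
finger_force: 0.0
brass px [272. 268.] xy mm [ 515.4 -148.5] size [35.4 20.5] long yaw 16.3
[ 0.51741675 -0.15074801  0.01400197]
```

```bash

python3 -m handwheel '[[[0.054,0.002,-0.0014,0.004,0],[0.054,0,0,0.0025,0],[0.054,0,0,0,0],[0.054,0,0,0,0]]]' | egrep 'eef|cont'
python3 -m handwheel '[[[0.02,0,0,0,0],[0.02,0,0,0,0],[0.02,0,0,0,0],[0.02,0,0,0,0],[0.02,0,0,0,0],[0.02,0,0,0,0]]]' 60
python3 -m handwheel '[[[0.02,0,0,-0.01,0],[0.02,0,0,-0.03,0],[0.02,0,0,-0.035,0],[0.02,0,0,-0.035,0],[0.02,0,0,-0.035,0],[0.02,0,0,0,0],[0.02,0,0,0,0]]]'
python3 - <<'E'
from h import *
c=cam("wrist"); im=viewer.read_camera("wrist"); s=get_state(); brass(im,c,s['eef_pos'][2]+.011); go(.490,.3565,.155,yaw=90)
E
```

```text
eef_pos: [0.514, -0.1489, 0.0057]
contact_force: [-0.3, 0.9, -0.1]
time: 49.1
eef_pos: [0.5146, -0.1492, 0.0062]
tcp_rot: [0.6, 0.8, 0.0, 0.001]
contact_force: [0.3, -0.2, 3.8]
opening: 0.402
finger_force: 60.1
time: 49.68
eef_pos: [0.5154, -0.1495, 0.1537]
tcp_rot: [0.6, 0.8, 0.001, 0.003]
contact_force: [0.1, 0.5, -1.9]
opening: 0.401
finger_force: 60.0
brass px [276. 282.] xy mm [ 516.3 -150.7] size [35.6 22.4] long yaw 16.2
yaw 16.2 spin -73.8 (alt 106.2 )
at [ 0.514  -0.1488  0.1512] shift [ 0.024   0.5053 -0.004 ] rows 13.0
```

```bash

python3 -m handwheel '[[[0.02,0,0,0,-6.71],[0.02,0,0,0,-6.71],[0.02,0,0,0,-6.71],[0.02,0,0,0,-6.71],[0.02,0,0,0,-6.71],[0.02,0,0,0,-6.71],[0.02,0,0,0,-6.71],[0.02,0,0,0,-6.71],[0.02,0,0,0,-6.71],[0.02,0,0,0,-6.71],[0.02,0,0,0,-6.71],[0.02,0,0.02,0,0]]]' >/dev/null
python3 -m handwheel '[[[0.02,0.0017,0.0388,0,0],[0.02,0.0017,0.0388,0,0],[0.02,0.0017,0.0388,0,0],[0.02,0.0017,0.0388,0,0],[0.02,0.0017,0.0388,0,0],[0.02,0.0017,0.0388,0,0],[0.02,0.0017,0.0388,0,0],[0.02,0.0017,0.0388,0,0],[0.02,0.0017,0.0388,0,0],[0.02,0.0017,0.0388,0,0],[0.02,0.0017,0.0388,0,0],[0.02,0.0017,0.0388,0,0]]]' >/dev/null
python3 -m handwheel '[[[0.02,0,0.02,0,0],[0.02,0,0,0,0],[0.02,0,0,0,0],[0.02,0,0,0,0]]]'
python3 - <<'E'
from h import *
c=cam("wrist"); n="wrist"; im=viewer.read_camera(n)
s=get_state(); print(s['opening'],s['finger_force'])
brass(im,c,.015); brass(im,c,s['eef_pos'][2]+.011); go(.4925,.3565,.05)
E
```

```text
time: 52.07
eef_pos: [0.4925, 0.3555, 0.1484]
tcp_rot: [-0.0, 1.0, -0.001, -0.002]
contact_force: [0.3, -1.1, -0.0]
opening: 0.401
finger_force: 60.0
0.3992942791519299 60.00105142593384
brass px [276. 282.] xy mm [567.9 355.5] size [46.5 73.6] long yaw -88.9
brass px [278. 160.] xy mm [465.3 357.4] size [17.5 34.2] long yaw -89.9
brass px [277. 122.] xy mm [437.1 356.2] size [16.6 34.1] long yaw -89.9
brass px [276. 282.] xy mm [492.9 356. ] size [22.  34.9] long yaw -88.9
brass px [278. 160.] xy mm [444.2 356.9] size [ 8.3 16.2] long yaw -89.9
brass px [277. 122.] xy mm [430.8 356.3] size [ 7.9 16.2] long yaw -89.9
at [0.4929 0.3552 0.149 ] shift [0.0001 0.0014 0.099 ] rows 3.0
```

```bash

python3 -m handwheel '[[[0.02,-0.001,0.0014,0.03,0],[0.02,0,0,0.035,0],[0.02,0,0,0.03,0],[0.02,0,0,0.025,0],[0.02,0,0,0.012,0],[0.02,0,0,0.007,0],[0.02,0,0,0,0],[0.02,0,0,0,0]]]'|egrep 'eef|cont|op'
python3 -m handwheel '[[[0.02,0,0,0.002,0],[0.02,0,0,0,0]]]'|egrep 'eef|cont'
python3 -m handwheel '[[[0.02,0,0,0.0015,0],[0.02,0,0,0,0]]]'|egrep 'eef|cont'
```

```text
eef_pos: [0.4957, 0.358, 0.0129]
contact_force: [0.8, 0.0, 0.6]
opening: 0.404
eef_pos: [0.4959, 0.3586, 0.0115]
contact_force: [-0.8, 0.9, -0.6]
eef_pos: [0.495, 0.3583, 0.0089]
contact_force: [-1.3, 0.4, -0.8]
```

```bash

python3 -m handwheel '[[[0.02,0,0,0.002,0],[0.02,0,0,0,0]]]'|egrep 'eef|cont'
python3 -m handwheel '[[[0.02,0,0,0.001,0],[0.02,0,0,0,0]]]'|egrep 'eef|cont'
python3 -m handwheel '[[[0.02,0,0,0.001,0],[0.02,0,0,0,0]]]'|egrep 'eef|cont'
```

```text
eef_pos: [0.4945, 0.3581, 0.0061]
contact_force: [0.1, 0.2, -0.5]
eef_pos: [0.4945, 0.358, 0.0049]
contact_force: [1.4, 0.0, 0.2]
eef_pos: [0.4948, 0.3582, 0.0043]
contact_force: [-0.5, -0.2, -0.3]
```

```bash

python3 -m handwheel '[[[0.02,0,0,0.0008,0],[0.02,0,0,0,0],[0.02,0,0,0,0]]]'|egrep 'eef|cont'
python3 -m handwheel '[[[0.036,0,0,0,0],[0.037,0,0,0,0],[0.04,0,0,0,0],[0.046,0,0,0,0],[0.046,0,0,0,0],[0.046,0,0,-0.02,0],[0.046,0,0,-0.035,0],[0.046,0,0,-0.035,0],[0.054,0,0,-0.035,0],[0.054,0,0,-0.035,0],[0.054,0,0,0,0],[0.054,0,0,0,0]]]' 20
python3 - <<'E'
from h import *
c=cam("wrist"); im=viewer.read_camera("wrist"); cv2.imwrite("pics/w17.png",im)
brass(im,c,.015)
for d in viewer.outline_of("wrist",'dish')[:1]:
    q=max(cv2.findContours(d['mask'].astype(np.uint8),0,1)[0],key=cv2.contourArea)
    W=np.float32([p2w(c,u,.024)[:2] for u in q[:,0].astype(float)])*1000
    print('dish',d['confidence'],cv2.fitEllipse(W),cv2.minEnclosingCircle(W))
for k in('dish',):
  for d in viewer.pinpoint("wrist",k)[:2]: print(p2w(c,np.array(d['xy'])*[560,420],0)[:2])
im=viewer.read_camera("scene"); c=cam("scene"); brass(im,c,.015)
E
```

```text
eef_pos: [0.4948, 0.3582, 0.0043]
contact_force: [-3.4, -0.8, 5.3]
time: 54.87
eef_pos: [0.4964, 0.359, 0.167]
tcp_rot: [-0.0, 1.0, 0.002, 0.003]
contact_force: [-0.3, 0.0, -0.7]
opening: 0.627
finger_force: 0.0
brass px [274. 188.] xy mm [497.1 358.7] size [17. 34.] long yaw -89.9
brass px [273. 150.] xy mm [465.3 357.4] size [16.8 34. ] long yaw -89.9
brass px [272. 114.] xy mm [437.2 356.2] size [16.  33.9] long yaw -89.9
dish 0.9 ((467.08026123046875, 354.9293518066406), (150.1200408935547, 150.23336791992188), 37.31239700317383) ((467.04119873046875, 355.0193176269531), 76.21669006347656)
[0.46742268 0.35179567]
brass px [345. 137.] xy mm [468.7 352.2] size [74.  33.9] long yaw 2.2
```

All three coupons lie flat side by side at x = 0.437, 0.465 and 0.497. The dish rim fit gives 150.1 mm, centred at (0.4671, 0.3550). Now the lid.

```bash

python3 -m handwheel '[[[0.054,-0.0135,-0.0285,0,0],[0.054,-0.0135,-0.0285,0,0],[0.054,-0.0135,-0.0285,0,0],[0.054,-0.0135,-0.0285,0,0],[0.054,-0.0135,-0.0285,0,0],[0.054,-0.0135,-0.0285,0,0],[0.054,-0.0135,-0.0285,0,0],[0.054,-0.0135,-0.0285,0,0],[0.054,-0.0135,-0.0285,0,0],[0.054,0,0,-0.02,0],[0.054,0,0,0,0],[0.054,0,0,0,0]]]'
cat > lidfit.py <<'E'
from h import *
def lidfit(z):
    c=cam("wrist"); im=viewer.read_camera("wrist"); cv2.imwrite("pics/lf.png",im)
    for d in viewer.outline_of("wrist",'lid')[:1]:
        q=max(cv2.findContours(d['mask'].astype(np.uint8),0,1)[0],key=cv2.contourArea)[:,0].astype(float)
        W=np.float32([p2w(c,u,z)[:2] for u in q])*1000; print('lid',d['confidence'],cv2.fitEllipse(W))
    hsv=cv2.cvtColor(im,cv2.COLOR_BGR2HSV); m=cv2.inRange(hsv,(100,120,60),(130,255,255))
    k=cv2.connectedComponentsWithStats(m); i=1+np.argmax(k[2][1:,4]); print('tab',k[2][i],p2w(c,k[3][i],z+.02)[:2])
    print(get_state()['eef_pos'])
E
python3 -c "from lidfit import *; lidfit(.017)"
```

```text
time: 56.07
eef_pos: [0.6164, 0.1014, 0.1828]
tcp_rot: [0.0, 1.0, 0.0, -0.0]
contact_force: [-0.0, -0.6, -0.3]
opening: 0.631
finger_force: 0.0
lid 0.87 ((563.4010620117188, 100.91034698486328), (160.153564453125, 160.5146484375), 126.97136688232422)
tab [ 195  315   74   66 3866] [0.7612621  0.06312588]
[0.61519659 0.10232518 0.18174815]
```

```bash

python3 -m handwheel '[[[0.05,-0.002,-0.001,0.03,0],[0.05,0,0,0.035,0],[0.05,0,0,0.035,0],[0.05,0,0,0.025,0],[0.05,0,0,0.012,0],[0.05,0,0,0.008,0],[0.05,0,0,0,0],[0.05,0,0,0,0]]]'
```

```text
time: 56.83
eef_pos: [0.6189, 0.101, 0.0393]
tcp_rot: [-0.0, 1.0, -0.0, 0.001]
contact_force: [1.0, 0.8, 1.5]
opening: 0.584
finger_force: 0.0
```

```bash

python3 -m handwheel '[[[0.05,0.0005,0,0.008,0],[0.05,0,0,0.004,0],[0.05,0,0,0,0],[0.033,0,0,0,0],[0.033,0,0,0,0],[0.01,0,0,0,0],[0.01,0,0,0,0],[0.01,0,0,0,0],[0.01,0,0,0,0]]]' 60
python3 -m handwheel '[[[0.01,0,0,-0.005,0],[0.01,0,0,-0.01,0],[0.01,0,0,-0.01,0],[0.01,0,0,-0.01,0],[0.01,0,0,-0.008,0],[0.01,0,0,0,0],[0.01,0,0,0,0]]]'
python3 - <<'E'
from h import *
go(.5217,.3546)
from tilt import *
im=viewer.read_camera("wrist"); cv2.imwrite("pics/w18.png",im); test(im,cam("wrist"),get_state()['eef_pos'],.024,range(-6,9,2))
E
```

```text
time: 57.58
eef_pos: [0.6183, 0.1006, 0.0272]
tcp_rot: [-0.0, 1.0, -0.0, 0.001]
contact_force: [-0.3, 0.3, 4.2]
opening: 0.329
finger_force: 59.9
time: 58.17
eef_pos: [0.6184, 0.1006, 0.0707]
tcp_rot: [-0.0, 1.0, 0.0, 0.001]
contact_force: [1.1, 0.0, -0.3]
opening: 0.334
finger_force: 59.5
at [0.6184 0.1006 0.0707] shift [ 9.66e-02  2.54e-01 -2.00e-04] rows 7.0
-6 [0.942 0.003 0.   ]
-4 [0.958 0.003 0.   ]
-2 [0.974 0.003 0.   ]
0 [0.988 0.003 0.   ]
2 [0.992 0.    0.   ]
4 [ 0.985 -0.003  0.   ]
6 [ 0.97  -0.003  0.   ]
8 [ 0.955 -0.003  0.   ]
```

```bash

python3 -m handwheel '[[[0.01,0.0044,0.0116,0,0],[0.01,0.0088,0.0231,0,0],[0.01,0.0088,0.0231,0,0],[0.01,0.0088,0.0231,0,0],[0.01,0.0088,0.0231,0,0],[0.01,0.0088,0.0231,0,0],[0.01,0.0088,0.0231,0,0],[0.01,0.0088,0.0231,0,0],[0.01,0.0088,0.0231,0,0],[0.01,0.0088,0.0231,0,0],[0.01,0.0088,0.0231,0,0],[0.01,0.0044,0.0116,0,0]]]'
python3 -m handwheel '[[[0.01,0,0,0,0],[0.01,0,0,0,0],[0.01,0,0,0,0],[0.01,0,0,0,0]]]'
python3 - <<'E'
from lift import *
go(.5217,.3546)
b=viewer.read_camera("side"); cv2.imwrite("pics/s19.png",b); lift(b)
E
```

```text
time: 59.22
eef_pos: [0.5185, 0.3574, 0.0685]
tcp_rot: [-0.001, 1.0, 0.0, -0.001]
contact_force: [0.1, -0.5, -0.1]
opening: 0.331
finger_force: 59.5
time: 59.55
eef_pos: [0.5213, 0.3536, 0.0692]
tcp_rot: [0.001, 1.0, -0.0, -0.0]
contact_force: [0.4, -0.6, -0.7]
opening: 0.328
finger_force: 59.5
at [0.5213 0.3536 0.0692] shift [-0.0004  0.001  -0.    ] rows 1.0
far lift px 8.15 mm 33.3
mid lift px 7.89 mm 32.2
near lift px 7.13 mm 29.1
```

```bash

python3 -m handwheel '[[[0.01,-0.0004,0.001,0.006,0],[0.01,0,0,0.006,0],[0.01,0,0,0.006,0],[0.01,0,0,0,0],[0.01,0,0,0,0]]]' |egrep 'eef|cont'
python3 - <<'E'
from lift import *
go(.5217,.3546); lift(viewer.read_camera("side"))
E
python3 -m handwheel '[[[0.01,0,0,0.002,0],[0.01,0,0,0.002,0],[0.01,0,0,0,0]]]' |egrep 'eef|cont'
python3 -m handwheel '[[[0.01,0,0,0.002,0],[0.01,0,0,0.001,0],[0.01,0,0,0,0]]]' |egrep 'eef|cont'
python3 -m handwheel '[[[0.01,0,0,0.001,0],[0.01,0,0,0.001,0],[0.01,0,0,0,0]]]' |egrep 'eef|cont'
```

```text
eef_pos: [0.5207, 0.3553, 0.0503]
contact_force: [-0.2, 0.1, -0.4]
at [0.5207 0.3553 0.0503] shift [-0.001  -0.0007 -0.    ] rows 1.0
far lift px 3.68 mm 15.0
mid lift px 3.36 mm 13.7
near lift px 2.84 mm 11.6
eef_pos: [0.5211, 0.3557, 0.0471]
contact_force: [0.2, -0.2, -1.2]
eef_pos: [0.521, 0.3557, 0.0441]
contact_force: [-0.7, 0.0, -0.6]
eef_pos: [0.5211, 0.3557, 0.0422]
contact_force: [0.6, -0.1, -1.0]
```

The skirt is passing over the rim without resistance. I'll keep lowering to the seat.

```bash

python3 -m handwheel '[[[0.01,0,0,0.0015,0],[0.01,0,0,0.0015,0],[0.01,0,0,0,0],[0.01,0,0,0,0]]]' |egrep 'eef|cont'
python3 -m handwheel '[[[0.01,0,0,0.001,0],[0.01,0,0,0,0],[0.01,0,0,0,0]]]' |egrep 'eef|cont'
python3 -m handwheel '[[[0.01,0,0,0.001,0],[0.01,0,0,0,0],[0.01,0,0,0,0]]]' |egrep 'eef|cont'
python3 - <<'E'
from lift import *
lift(viewer.read_camera("side")); print(get_state()['wrist_torque'])
E
```

```text
eef_pos: [0.5211, 0.3557, 0.0392]
contact_force: [-0.8, -0.2, -0.8]
eef_pos: [0.5212, 0.3558, 0.0384]
contact_force: [-0.6, 0.3, -1.2]
eef_pos: [0.5212, 0.3557, 0.0374]
contact_force: [-0.9, 0.3, -0.3]
far lift px 0.21 mm 0.9
mid lift px 0.27 mm 1.1
near lift px 0.11 mm 0.5
[ 0.00252933 -0.03106091  0.03706394]
```

```bash

python3 -m handwheel '[[[0.01,0,0,0.001,0],[0.01,0,0,0,0],[0.01,0,0,0,0]]]' |egrep 'eef|cont'
python3 -m handwheel '[[[0.0295,0,0,0,0],[0.0305,0,0,0,0],[0.033,0,0,0,0],[0.045,0,0,0,0],[0.045,0,0,0,0],[0.045,0,0,-0.025,0],[0.045,0.01,0,-0.035,0],[0.045,0.01,0,-0.035,0],[0.045,0.01,0,-0.035,0],[0.045,0,0,0,0],[0.045,0,0,0,0]]]' 20
python3 - <<'E'
from lidfit import *
lidfit(.027)
from lift import *
lift(viewer.read_camera("side"))
c=cam("wrist")
for k,z in dict(lid=.014,lid_tab=.04,lid_near=.014,lid_far=.014).items():
    for d in viewer.pinpoint("wrist",k)[:1]:
        uv=np.array(d['xy'])*[560,420]; print(k,round(d['confidence'],2),uv.round(),p2w(c,uv,z)[:2].round(4))
E
```

```text
eef_pos: [0.5214, 0.3558, 0.0372]
contact_force: [-2.4, -1.0, 5.0]
time: 62.87
eef_pos: [0.4926, 0.3568, 0.1699]
tcp_rot: [-0.0, 1.0, 0.001, 0.003]
contact_force: [1.0, -0.3, -0.6]
opening: 0.526
finger_force: 0.0
lid 0.64 ((466.8626403808594, 356.4629821777344), (159.84474182128906, 159.97872924804688), 166.82762145996094)
tab [256 221  38  22 788] [0.52090902 0.35637909]
[0.49081668 0.3555039  0.16552001]
far lift px 0.2 mm 0.8
mid lift px 0.21 mm 0.9
near lift px 0.22 mm 0.9
lid 0.93 [276. 153.] [0.4605 0.3555]
lid_tab 0.85 [278. 229.] [0.5162 0.3571]
lid_near 0.79 [272. 248.] [0.542  0.3517]
lid_far 0.73 [274.  49.] [0.3829 0.3536]
```

The lid is seated: contact came at the predicted height, level, and its centre is about 1 mm from the dish centre. Now I'll close the jaw.

```bash

python3 -m handwheel '[[[0.04,0,0,0,7.1],[0.04,0,0,0,7.1],[0.04,0,0,0,7.1],[0.04,0,0,0,7.1],[0.04,0,0,0,7.1],[0.04,0,0,0,7.1],[0.04,0,0,0,7.1],[0.04,0,0,0,7.1],[0.04,0,0,0,7.1],[0.04,0,0,0,7.1],[0.04,0,0,0,7.1],[0.04,0,0,0,7.1]]]' >/dev/null
python3 -m handwheel '[[[0.04,0,0,0,7.1],[0.04,0,0,0,7.1],[0.04,0,0,0,7.1],[0.04,0,0,0,7.1],[0.04,0,0,0,7],[0.04,0,0,0,0]]]'
python3 - <<'E'
from h import *
go(.44,-.29,.16,yaw=-30.5)
E
```

```text
time: 64.72
eef_pos: [0.4911, 0.3556, 0.1655]
tcp_rot: [0.869, 0.495, -0.001, -0.0]
contact_force: [0.6, -0.6, 0.0]
opening: 0.467
finger_force: 0.0
yaw -30.7 spin -0.2 (alt 179.8 )
at [0.4911 0.3556 0.1655] shift [-0.5822  0.2836  0.006 ] rows 17.0
```

```bash

python3 -m handwheel '[[[0.04,-0.0342,0.0167,0,0],[0.04,-0.0342,0.0167,0,0],[0.04,-0.0342,0.0167,0,0],[0.04,-0.0342,0.0167,0,0],[0.04,-0.0342,0.0167,0,0],[0.04,-0.0342,0.0167,0,0],[0.04,-0.0342,0.0167,0,0],[0.04,-0.0342,0.0167,0,0],[0.04,-0.0342,0.0167,0,0],[0.04,-0.0342,0.0167,0,0],[0.04,-0.0342,0.0167,0,0],[0.04,-0.0342,0.0167,0,0]]]' >/dev/null
python3 -m handwheel '[[[0.04,-0.0342,0.0167,0,0],[0.04,-0.0342,0.0167,0,0],[0.04,-0.0342,0.0167,0,0],[0.04,-0.0342,0.0167,0,0],[0.04,-0.0342,0.0167,0,0],[0.04,0,0,0,0],[0.04,0,0,0,0],[0.04,0,0,0,0]]]'
python3 - <<'E'
from h import *
n="wrist"; c=cam(n); viewer.read_camera(n)
for d in viewer.pinpoint(n,'jaw_grip')[:3]:
        uv=np.array(d['xy'])*[560,420]; print(round(d['confidence'],2),uv.round(),p2w(c,uv,.061)[:2].round(4))
go(.4152,-.2945,.054)
E
```

```text
time: 66.38
eef_pos: [0.4394, -0.2888, 0.1658]
tcp_rot: [0.868, 0.496, -0.0, -0.001]
contact_force: [-0.3, 0.4, -1.2]
opening: 0.469
finger_force: 0.0
0.67 [253. 223.] [ 0.4181 -0.2926]
at [ 0.4397 -0.2879  0.1659] shift [-0.0182 -0.0177  0.1119] rows 3.0
```

```bash

python3 -m handwheel '[[[0.04,-0.009,-0.0085,0.01,0],[0.04,-0.009,-0.0085,0.015,0],[0.04,0,0,0.035,0],[0.04,0,0,0.03,0],[0.04,0,0,0.015,0],[0.04,0,0,0.006,0],[0.04,0,0,0,0],[0.04,0,0,0,0],[0,0,0,0,0],[0,0,0,0,0],[0,0,0,0,0],[0,0,0,0,0]]]' 30
python3 -m handwheel '[[[0,0,0,0,0],[0,0,0,0,0]]]'
python3 -m handwheel '[[[0,0,0.006,0,0],[0,0,0.006,0,0],[0,0,0.006,0,0],[0,0,0.006,0,0],[0,0,0.006,0,0],[0,0,0.003,0,0],[0,0,0,0,0],[0,0,0,0,0]]]'
```

```text
time: 67.48
eef_pos: [0.4167, -0.2966, 0.0571]
tcp_rot: [0.868, 0.496, 0.0, 0.001]
contact_force: [-0.9, 2.8, 6.1]
opening: 0.133
finger_force: 33.3
time: 67.65
eef_pos: [0.4168, -0.2966, 0.0572]
tcp_rot: [0.868, 0.496, 0.0, 0.001]
contact_force: [-1.1, 2.2, 6.8]
opening: 0.127
finger_force: 33.3
time: 68.32
eef_pos: [0.445, -0.3131, 0.0572]
tcp_rot: [0.868, 0.496, 0.0, 0.0]
contact_force: [-1.9, 2.6, 7.2]
opening: 0.129
finger_force: 33.5
```

```bash

python3 -m handwheel '[[[0,0,0.001,0,0],[0,0,0.001,0,0],[0,0,0.001,0,0],[0,0,0,0,0],[0,0,0,0,0]]]'
python3 -m handwheel '[[[0,0,0.001,0,0],[0,0,0.001,0,0],[0,0,0,0,0],[0,0,0,0,0]]]'
```

```text
time: 68.73
eef_pos: [0.445, -0.3131, 0.0571]
tcp_rot: [0.868, 0.496, -0.002, -0.004]
contact_force: [-11.3, 6.2, 14.9]
opening: 0.13
finger_force: 34.4
time: 69.07
eef_pos: [0.4451, -0.3131, 0.0571]
tcp_rot: [0.868, 0.496, -0.003, -0.006]
contact_force: [-15.0, 8.8, 19.1]
opening: 0.13
finger_force: 35.2
```

The jaw is against its stop at the same place as at the start. I'll release, move clear and do a final check.

```bash

python3 -m handwheel '[[[0.03,0,0,0,0],[0.035,0,0,0,0],[0.035,0,0,0,0],[0.035,0,0,0,0],[0.035,0,0,-0.02,0],[0.035,0,0,-0.035,0],[0.035,0,0,-0.035,0],[0.035,0,0,-0.035,0],[0.035,0,0,-0.035,0],[0.035,0,0,0,0],[0.035,0,0,0,0]]]'
python3 - <<'E'
from h import *
n="wrist"; c=cam(n); w=viewer.read_camera(n)
for k,z in dict(vise=0,jaw_grip=.061).items():
  for d in viewer.pinpoint(n,k)[:2]:
        uv=np.array(d['xy'])*[560,420]; print(k,round(d['confidence'],2),uv.round(),p2w(c,uv,z)[:2].round(4))
a=viewer.read_camera("scene"); b=viewer.read_camera("side")
f=lambda i,u,v:cv2.resize(i[v-45:v+45,u-60:u+60],(400,300),interpolation=cv2.INTER_CUBIC)
cv2.imwrite("pics/fin.png",np.vstack([np.hstack([f(b,223,140),f(a,345,140)]),np.hstack([cv2.resize(w,(400,300)),cv2.resize(b,(400,300))])]))
E
```

```text
time: 69.98
eef_pos: [0.4501, -0.3167, 0.2187]
tcp_rot: [0.869, 0.496, 0.001, 0.003]
contact_force: [0.0, -0.0, 0.3]
opening: 0.408
finger_force: 0.0
vise 0.98 [455. 277.] [ 0.5614 -0.5163]
vise 0.9 [277. 353.] [ 0.3453 -0.5006]
jaw_grip 0.91 [436. 313.] [ 0.5188 -0.4981]
jaw_grip 0.74 [268. 183.] [ 0.447  -0.3101]
```

View pics/fin.png

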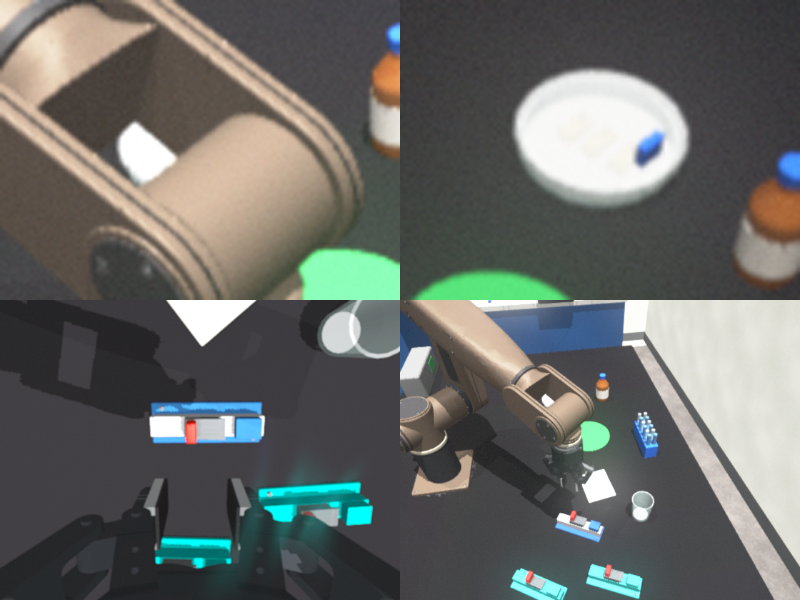

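The final views show the lid seated with three coupons under it, the jaw shut and empty, the mat bare and the bystanders in place. Handing in.

```bash
python3 -c "from plant import sign_off; print(sign_off())"
```

```text
the job is handed in; nothing more can be done
None
```

I handed the job in at about 70 s: all three coupons (one from the vise, two from the mat) lie flat side by side in the dish, the lid is back on and seated within about 1.5 mm of centre, the jaw is shut, and the bystanders look undisturbed; on the first try the lid came up flat by about 10 mm, so I set it back down and lifted it again tab side first, and the vise coupon was released about 1 cm above the dish floor.

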